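# Unload the lock-plate die and sort the plates

### The arm

A 7-joint arm with a two-finger parallel gripper is mounted at the origin on the work surface. World frame = base frame: x ahead of the robot, y to its left, z up, the work surface at z = 0. Lengths are in m, angles in rad, forces in N, time in s.
With the tool pointing down it reaches from about 0.4 to 0.9 m from the base axis. Payload 5.5 kg.
Tool frame: the origin (TCP) lies at the very end of the fingers, on their centre line; the grasp point (between the pads) lies 19 mm behind it (grip_point_offset is the z of the grasp point in the tool frame, in m); z points along the fingers, y is the line along which they close (so a half turn about z gives the same grasp; the last joint's range is limited). The gripper opens to 92 mm and grips with 3 to 60 N. Pads are 19 mm wide; open, the fingers measure 130 mm over their backs; the gripper's body (75 mm by 190 mm) begins 47 mm behind the grasp point.
Start: joints at [-0.901, 0.501, -0.427, 1.55, 0.221, 1.138, -0.21], TCP at [0.257, 0.597, 0.227] pointing down, gripper open.
Joint ranges: [-2.88, 2.88], [-0.31, 2.03], [-1.54, 1.56], [0.2, 2.42], [-1.41, 4.55], [0.19, 2.02], [-2.57, 2.57]. Speed limits (rad/s): [2.57, 2.57, 3.14, 3.14, 3.14, 3.14, 3.14].

### API

Orientations are given as a rotation vector (axis times angle).
In Python, from station import get_state, snapshot, finish_job, grip_point_offset gives the robot as it stands.
- The arm moves only by the tool play_rows, never from a script. Its argument "moves" is one flat list of numbers, 7 for each row, row after row: the shift along the tool's x, y, z in cm, then the turn, a rotation vector about the tool's x, y, z in rad, then the opening, from -1 (shut) to 1 (fully open). A call has 1 to 12 rows; each row shifts and turns the commanded pose from where the row before left it, along the tool's axes as they then stand; what a row does not reach is not made up. A row lasts 1/8 s, in which the tool goes at most 62.5 mm and 10.7 degrees, less where a joint would pass 70% of its speed; a pose out of reach is approached as far as the arm can. A call with a gripper value outside its range is refused whole. The fingers move at their own pace and stop on an object; the grip force is fixed at half the most. Time passes only in rows, so rows that do not move let the fingers close. It gives the time, the measured TCP pose, the force, the opening and the grip force at its end, in the units of the state.
- get_state(): the state, without advancing time (a new reading comes with each control period).
- snapshot(name): name is "scene" or "top" or "wrist"; returns a dict with "img" (400x640x3 uint8, red, green, blue), "camera_matrix" (3x3 intrinsics, pixels), "camera_from_world" (4x4, takes a point from world to camera coordinates). Camera axes: x right, y up, looking along -z (the intrinsics and any distortion apply to the point x, -y, -z); pixel columns grow to the right and rows downward; lengths in m; the calibration is good to about 2 mm. The wrist camera is an equidistant fisheye: a pixel r from the principal point sees the ray r / f radians off the axis. A picture is of the moment at which its call begins. There is no depth.
- finish_job(): hands the job in; it is judged then, once.
The state is a dict: "time_s": time; "qpos": joint angles; "joint_velocities": joint speeds; "tau": joint torques, N m; "position": TCP position; "tcp_rot": TCP orientation; "ft_force": force on the tool from outside, world axes, zero at the start; "torque": the same for the moment, N m; "gripper_width": finger opening in m; "grip_force": force on a finger pad.
Only numpy, scipy, OpenCV 4.12 (cv2) and the standard library are available. Lean on these libraries where they do the work, as an engineer would, in place of code of your own. Each camera call takes 0.05 s, during which the arm holds its last target. There are 200 camera calls.

### The job

Gently raise the wire guard of the forming die all the way to its stop, then lift every lock plate out of the die and put each one inside the blue bin whose sample plate has the same shape (round neck or narrow bar). When all are in their bins, gently lower the guard right down onto its rests; do not disturb the other things on the bench.

Things in the scene. Friction and masses are not known exactly. Their poses are not given: they have to be found in the camera images.
- round1: Copper lock plate, 90 g: flat base 58 x 40 x 8 mm (58 along its x, 40 along its y), carrying in the middle a round neck 26 mm in diameter, 34 mm high over all. Origin: centre of the base's underside; z up through the neck. At the start it lies in one of the die's six cavities, x along the die's x, or is absent.
- round2: Copper lock plate, 90 g: flat base 58 x 40 x 8 mm (58 along its x, 40 along its y), carrying in the middle a round neck 26 mm in diameter, 34 mm high over all. Origin: centre of the base's underside; z up through the neck. At the start it lies in one of the die's six cavities, x along the die's x, or is absent.
- round3: Copper lock plate, 90 g: flat base 58 x 40 x 8 mm (58 along its x, 40 along its y), carrying in the middle a round neck 26 mm in diameter, 34 mm high over all. Origin: centre of the base's underside; z up through the neck. At the start it lies in one of the die's six cavities, x along the die's x, or is absent.
- bar1: Copper lock plate, 90 g: flat base 58 x 40 x 8 mm (58 along its x, 40 along its y), carrying in the middle a straight narrow bar 44 mm long (along x), 14 mm wide (along y), 34 mm high over all. Origin: centre of the base's underside; z up through the bar. At the start it lies in one of the die's six cavities, x along the die's x, or is absent.
- bar2: Copper lock plate, 90 g: flat base 58 x 40 x 8 mm (58 along its x, 40 along its y), carrying in the middle a straight narrow bar 44 mm long (along x), 14 mm wide (along y), 34 mm high over all. Origin: centre of the base's underside; z up through the bar. At the start it lies in one of the die's six cavities, x along the die's x, or is absent.
- bar3: Copper lock plate, 90 g: flat base 58 x 40 x 8 mm (58 along its x, 40 along its y), carrying in the middle a straight narrow bar 44 mm long (along x), 14 mm wide (along y), 34 mm high over all. Origin: centre of the base's underside; z up through the bar. At the start it lies in one of the die's six cavities, x along the die's x, or is absent.
- bin_round: Loose open blue bin, 0.6 kg, 210 (x) x 140 (y) x 60 mm high, walls 4 mm, standing on the bench to one side of the die. A tab at rim height outside its +x end (105 to 171 mm from the origin) carries, screwed on, a sample plate whose top is 94 mm above the bench: this bin's sample has the ROUND neck. Origin: centre of its underside, z up.
- bin_bar: Loose open blue bin, 0.6 kg, 210 (x) x 140 (y) x 60 mm high, walls 4 mm, standing on the bench to one side of the die. A tab at rim height outside its +x end (105 to 171 mm from the origin) carries, screwed on, a sample plate whose top is 94 mm above the bench: this bin's sample has the narrow BAR. Origin: centre of its underside, z up.
- die: Fixed steel die block 137 (x) x 280 (y) x 30 mm high; six cavities 61 x 43 mm, 8 mm deep, centred at x = +-33, y = -90, 0, +90 mm (a plate's base lies flush, its neck or bar stands 26 mm proud). Origin: centre of its underside; x points away from the robot. Hinge posts 78 mm high at x = +95.5, y = +-146 mm; guard rests 68 mm high at x = -76.5, y = +-146 mm.
- guard (a joint): Angle of the wire guard over the die: 0 = down, level on its rests; grows as its front edge is raised; 1.95 = leaning back at its stop. The stiff hinge (about 3 N at the handle) holds it where it is left.
- guard_handle (a point): Middle of the handle: black round bar 12 mm thick, 140 mm long, along the die's y, 48 mm in front of the guard's front wire, 220 mm from the hinge axis and on a level with it when the guard is down. From above it can be gripped at any guard angle, fingers closing along the die's x.
- guard_hinge (a point): Middle of the guard's hinge axis, 72 mm above the bench; the axis runs along the die's y.
- screwdriver: Bystander: screwdriver lying in front of the die. Origin under its middle.
- tape: Bystander: roll of tape 70 mm across, 25 mm high, lying in front of the die. Origin: centre of its underside.
- oiler: Bystander: small oil bottle 44 mm across, 110 mm high, behind the die. Origin: centre of its underside.
- cup: Bystander: white plastic cup 70 mm across, 60 mm high, behind the die. Origin: centre of its underside.
- wrench: Bystander: spanner lying on the right, behind the bin. Origin under its middle.
Not all that is in view belongs to the job. Leave any black or purple look-alike of the round1 alone.

How it is judged:
On the way, in this order (a step that is already met when the one before it is completed fails the run):
1. the guard is raised to its stop (value of joint guard above 1.85 rad), for 0.2 s.
2. every plate is in the bin with the matching sample (x of round1 in the frame of bin_round between -0.1 and 0.1 m and y of round1 in the frame of bin_round between -0.066 and 0.066 m and z of round1 in the frame of bin_round between -0.005 and 0.055 m and x of round2 in the frame of bin_round between -0.1 and 0.1 m and y of round2 in the frame of bin_round between -0.066 and 0.066 m and z of round2 in the frame of bin_round between -0.005 and 0.055 m and x of round3 in the frame of bin_round between -0.1 and 0.1 m and y of round3 in the frame of bin_round between -0.066 and 0.066 m and z of round3 in the frame of bin_round between -0.005 and 0.055 m and x of bar1 in the frame of bin_bar between -0.1 and 0.1 m and y of bar1 in the frame of bin_bar between -0.066 and 0.066 m and z of bar1 in the frame of bin_bar between -0.005 and 0.055 m and x of bar2 in the frame of bin_bar between -0.1 and 0.1 m and y of bar2 in the frame of bin_bar between -0.066 and 0.066 m and z of bar2 in the frame of bin_bar between -0.005 and 0.055 m and x of bar3 in the frame of bin_bar between -0.1 and 0.1 m and y of bar3 in the frame of bin_bar between -0.066 and 0.066 m and z of bar3 in the frame of bin_bar between -0.005 and 0.055 m), for 0.2 s.
3. the guard is down on its rests (value of joint guard below 0.05 rad), for 0.2 s.
At the end, for the whole second after the job is handed in: Every plate present lies inside the bin whose sample has its shape (origin within the walls and below the rim), at rest; the bins stand upright; the guard is down on its rests (below 0.05 rad) (all of step 2 and linear speed of each of round1, round2, round3, bar1, bar2, bar3 below 0.03 m/s and angle between each of bin_round, bin_bar's own z axis and vertical below 0.15 rad and value of joint guard below 0.05 rad); the robot touches nothing.
It fails at once if the guard is slammed down: faster than 1.2 rad/s in the last 0.3 rad (value of joint guard below 0.3 rad and velocity of joint guard below -1.2 rad/s).
It fails at once if the guard is slammed against its upper stop: faster than 1.2 rad/s in the last 0.3 rad (value of joint guard above 1.65 rad and velocity of joint guard above 1.2 rad/s).
It fails at once if a bystander is moved by more than 4 cm (distance of any of screwdriver, tape, oiler, cup, wrench from where it was at the start of the episode above 0.04 m).
Of round1, round2, round3, bar1, bar2, bar3 only 4 to 6 are there at a start; the rules pass over those that are not, and their reading is None.
At some moment in a run one of bin_round, bin_bar may be knocked a few centimetres aside while the robot is not near it.
Once in a run the grip may slacken for a moment while it holds something.
It also fails if it takes over 210 s, if anything falls off the work surface, if the arm or the gripper's body presses on something with over 40 N, if the wrist force passes 120 N, or if a joint passes its speed limit or range.

## Working session

There is one attempt and no reset: what is moved stays moved. The work goes in short steps, Python scripts to look and compute and a tool call to move; the robot and the scene stay as the last step left them, time stands still between calls to the robot, and variables do not carry over. Pictures are saved under pics/ and viewed, at most 14 in all, crops included, and the job is handed in when it is done.

Besides the shell and the picture viewer there is one more tool, called after "Emit:" as name(argument=value, ...) on one line, values as JSON. play_rows: Moves the arm, as the interface text tells. Its arguments: {"type":"object","properties":{"moves":{"type":"array","items":{"type":"number"}}},"required":["moves"]}

```bash
ls; mkdir -p pics; python3 - <<'E'
from station import *
import cv2
s=get_state();print(s, grip_point_offset)
for n in("scene","top"):
    d=snapshot(n);cv2.imwrite(f"pics/{n}0.png",d["img"][:,:,::-1]);print(n,d["camera_matrix"],d["camera_from_world"],[k for k in d])
E
```

```text
pics
{'time_s': 0.0, 'qpos': array([-0.90078783,  0.50184728, -0.42678051,  1.55143515,  0.22080695,
        1.13827662, -0.2102993 ]), 'joint_velocities': array([-0.00055864, -0.00173922,  0.00142036,  0.00125742, -0.00155367,
        0.00020769,  0.00018503]), 'tau': array([ 1.12629881e-03, -5.66608393e+01, -5.81637293e+00, -2.79102159e+01,
       -6.85755420e-02,  3.09270888e-02,  2.10391499e-04]), 'position': array([0.25696816, 0.59630223, 0.22568393]), 'tcp_rot': array([-6.34454761e-01, -3.07640411e+00,  2.91742435e-03]), 'ft_force': array([-0.18023693, -0.00380565, -0.41685285]), 'torque': array([0.00143047, 0.00040753, 0.02661313]), 'grip_force': 0.0, 'gripper_width': 0.09173289839421822} -0.0188
scene [[500.95015627   0.         312.66479576]
 [  0.         500.95015627 200.92955282]
 [  0.           0.           1.        ]] [[-0.68686884  0.7267247   0.00907766  0.40038565]
 [-0.54923772 -0.52721472  0.64836916  0.25679886]
 [ 0.47597176  0.44035878  0.76127198 -1.74203893]
 [ 0.          0.          0.          1.        ]] ['img', 'camera_matrix', 'camera_from_world']
top [[391.22352721   0.         318.77082313]
 [  0.         391.22352721 204.46348518]
 [  0.           0.           1.        ]] [[-1.40581763e-02 -9.99900919e-01  7.21533070e-04  6.22993877e-03]
 [ 9.85491560e-01 -1.37335146e-02  1.69167890e-01 -5.59288898e-01]
 [-1.69141219e-01  3.08925678e-03  9.85586985e-01 -9.96979063e-01]
 [ 0.00000000e+00  0.00000000e+00  0.00000000e+00  1.00000000e+00]] ['img', 'camera_matrix', 'camera_from_world']
```

View pics/top0.png

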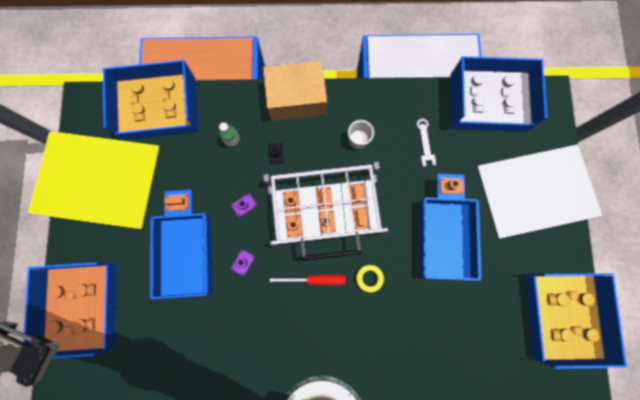

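View pics/scene0.png

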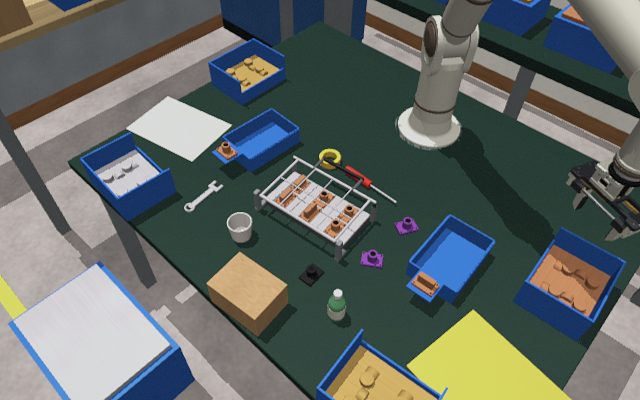

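Top view: die guard at about (325,205), handle near (333,253). The bar-sample bin is on the left (180,255) and the round-sample bin on the right (450,238). There are about five or six plates in the die, and purple and black decoys beside it. I'll zoom in on the die in both views.

```bash
python3 - <<'E'
import cv2
a=cv2.imread("pics/top0.png");b=cv2.imread("pics/scene0.png")
cv2.imwrite("pics/c1.png",cv2.resize(a[150:270,255:395],None,fx=5,fy=5,interpolation=cv2.INTER_CUBIC))
cv2.imwrite("pics/c2.png",cv2.resize(b[145:265,245:395],None,fx=5,fy=5,interpolation=cv2.INTER_CUBIC))
E
```

```text
(no output)
```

View pics/c1.png

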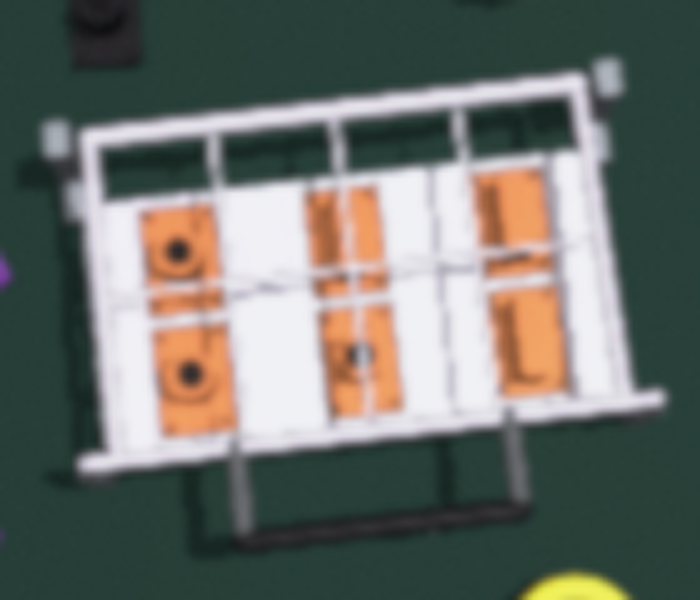

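View pics/c2.png

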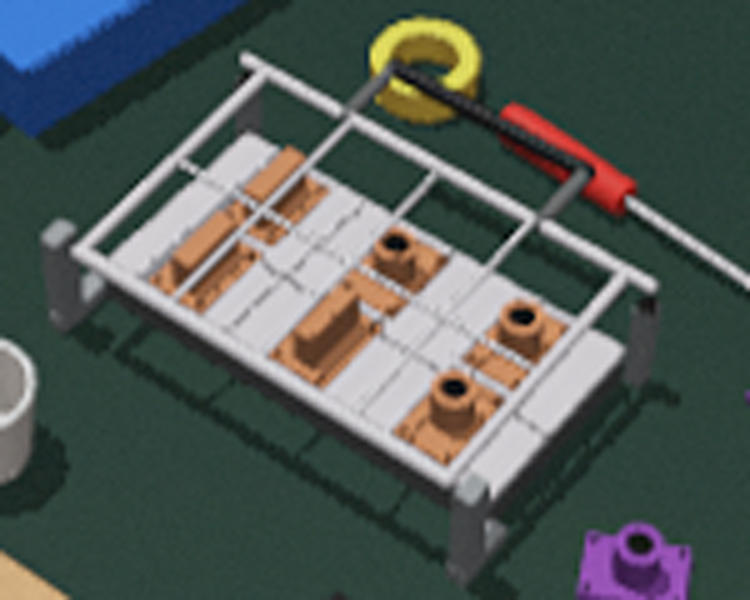

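The two crops show six plates. The left column (+y) has two rounds. The middle has a round nearer the robot and a bar farther away. The right column has two bars. The guard is down. Next I'll triangulate the necks, handle and posts.

```bash
cat > h.py <<'E'
import numpy as np, cv2
from scipy.optimize import least_squares
from scipy.spatial.transform import Rotation as R
CAM={"scene":(np.array([[500.95015627,0,312.66479576],[0,500.95015627,200.92955282],[0,0,1]]),np.array([[-0.68686884,0.7267247,0.00907766,0.40038565],[-0.54923772,-0.52721472,0.64836916,0.25679886],[0.47597176,0.44035878,0.76127198,-1.74203893],[0,0,0,1]])),
"top":(np.array([[391.22352721,0,318.77082313],[0,391.22352721,204.46348518],[0,0,1]]),np.array([[-1.40581763e-02,-9.99900919e-01,7.21533070e-04,6.22993877e-03],[9.85491560e-01,-1.37335146e-02,1.69167890e-01,-5.59288898e-01],[-1.69141219e-01,3.08925678e-03,9.85586985e-01,-9.96979063e-01],[0,0,0,1]]))}
def P(c):
    K,T=CAM[c]; return K@np.diag([1,-1,-1])@T[:3]
def proj(c,X):
    X=np.atleast_2d(X); p=np.c_[X,np.ones(len(X))]@P(c).T; return p[:,:2]/p[:,2:]
def tri(t,s):
    X=cv2.triangulatePoints(P("top"),P("scene"),np.float64(t).reshape(2,1),np.float64(s).reshape(2,1))[:,0]; X=X[:3]/X[3]
    return X, np.linalg.norm(proj("top",X)-t), np.linalg.norm(proj("scene",X)-s)
def onplane(c,uv,z):
    M=P(c);H=np.c_[M[:,0],M[:,1],M[:,2]*z+M[:,3]]; p=np.linalg.solve(H,np.r_[uv,1]);return p[:2]/p[2]
def pose2(x,y,a): 
    c,s=np.cos(a),np.sin(a);T=np.eye(4);T[:2,:2]=[[c,-s],[s,c]];T[:2,3]=x,y;return T
E
python3 - <<'E'
from h import *
np.set_printoptions(precision=4,suppress=True)
ct=lambda p:np.array(p)/5-.4+[255,150]
cs=lambda p:np.array(p)/5-.4+[245,145]
pts={"A":((178,250),(456,387),(33,90,56)),"B":((190,372),(522,315),(-33,90,56)),"C":((360,355),(397,240),(-33,0,56)),
"h+":((243,540),(585,172),(-124.5,70,72)),"h-":((527,510),(397,68),(-124.5,-70,72)),
"r+":((80,465),(652,288),None),"r-":((663,400),(245,60),None),"p+":((55,135),(474,485),(95.5,146,78)),"p-":((607,75),(60,232),(95.5,-146,78))}
obs=[]
for k,(a,b,m) in pts.items():
    X,e,f=tri(ct(a),cs(b));print(k,X,e,f)
    if m: obs.append((ct(a),cs(b),np.array(m)/1000))
def res(v):
    T=pose2(*v[:3]);r=[]
    for a,b,m in obs:
        X=T[:3,:3]@m+T[:3,3]+[0,0,v[3]]; r+=[*(proj("top",X)[0]-a),*(proj("scene",X)[0]-b)]
    return r
s=least_squares(res,[.6,0,0,0]);print(s.x,np.round(s.fun.reshape(-1,4),1))
E
```

```text
A [0.5708 0.0751 0.0583] 0.5519991594711658 0.32072378777561855
B [0.506  0.0683 0.0589] 0.28897946844845623 0.162237828488763
C [ 0.5138 -0.021   0.0596] 0.2038530608408794 0.11169015839937882
h+ [0.4179 0.0392 0.0883] 0.10294739563388634 0.05414501573067147
h- [ 0.4293 -0.1014  0.0853] 1.118384688793293 0.5682117168936212
r+ [0.4571 0.1214 0.0843] 0.23206788600734715 0.12820187048743764
r- [ 0.4852 -0.1743  0.0817] 0.4847444824410469 0.2489364929547276
p+ [0.6282 0.1374 0.0828] 0.5545584884053585 0.3354342366919394
p- [ 0.6573 -0.1526  0.0808] 0.4175439411145392 0.23617397096109377
[ 0.5475 -0.0181  0.1045  0.0064] [[-0.5 -0.  -0.3 -1. ]
 [-0.2  0.3  0.  -1. ]
 [ 0.  -0.3 -0.4 -0.6]
 [ 0.5  0.7 -0.1  1.9]
 [-1.5  0.1 -0.8  1.9]
 [-0.4  0.5 -0.2 -0.7]
 [ 0.1 -0.3 -0.6 -1. ]]
```

Checks: the neck tops come out at 58–59 mm (nominal 56), the handle at about 86 mm and the posts at 82 mm (nominal 78). So there is a bias of about +3 mm, and the guard may be slightly open. Die pose: x=.5475, y=−.018, yaw .1045. Next, the bins.

```bash
python3 - <<'E'
import cv2,numpy as np
a=cv2.imread("pics/top0.png");b=cv2.imread("pics/scene0.png")
z=lambda i:cv2.resize(i,None,fx=3,fy=3,interpolation=cv2.INTER_CUBIC)
C=np.zeros((480,780,3),np.uint8)
C[:375,:225]=z(a[180:305,140:215]);C[:375,230:470]=z(a[165:290,410:490])
C[:285,475:775]=z(b[210:305,400:500]);C[285:480,475:775]=z(b[105:170,205:305])
cv2.imwrite("pics/c3.png",C)
E
```

```text
(no output)
```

View pics/c3.png

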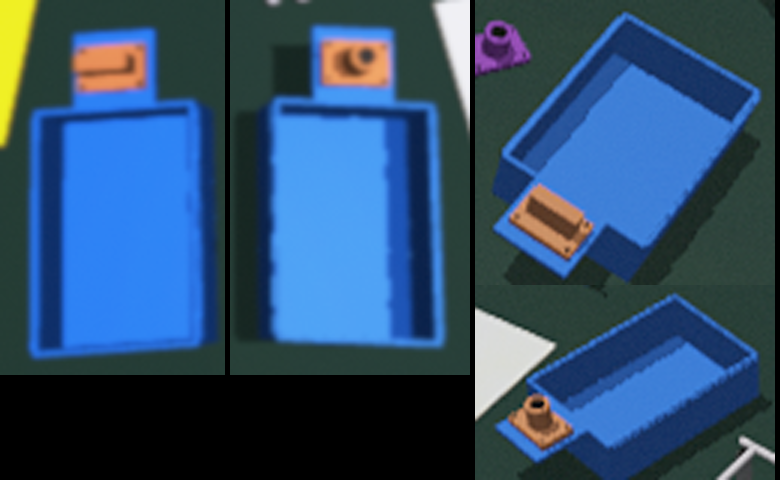

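```bash
python3 - <<'E'
from h import *
np.set_printoptions(precision=4,suppress=True)
o=lambda p,ox,oy,bx,by:(np.array(p)-[ox,oy])/3-.33+[bx,by]
B={"bar":([(31,108),(199,101),(203,348),(31,356)],(0,0,140,180),{2:(627,13),3:(760,95),1:(503,153)},(475,0,400,210)),
"round":([(272,100),(436,103),(443,346),(270,341)],(230,0,410,165),{2:(675,295),3:(757,353),1:(528,380)},(475,285,205,105))}
M=np.array([(105,70,60),(105,-70,60),(-105,-70,60),(-105,70,60)])/1000
for n,(t,ot,s,os_) in B.items():
    t=[o(p,*ot) for p in t];s={k:o(p,*os_) for k,p in s.items()}
    for k in s:print(n,k,*tri(t[k],s[k]))
    def res(v):
        T=pose2(*v[:3]);X=M@T[:3,:3].T+T[:3,3]+[0,0,v[3]]
        return np.r_[(proj("top",X)-t).ravel(),*[(proj("scene",X[k])[0]-s[k]) for k in s]]
    r=least_squares(res,[.5,0,0,0]);print(n,r.x,np.round(r.fun,1))
    print("top only",least_squares(lambda v:res([*v,0])[:8],[.5,0,0]).x)
E
```

```text
bar 2 [0.3244 0.2883 0.0558] 1.3604619543452066 0.7665343622866676
bar 3 [0.3218 0.4302 0.0577] 0.017911282553728442 0.010788454244643229
bar 1 [0.5357 0.2983 0.0592] 1.428934259884642 0.8861826770521248
bar [ 0.4293  0.3638  0.0426 -0.0005] [ 1.4  0.9 -1.2  0.2 -1.9 -0.4  0.1  0.2 -0.7  0.  -0.  -0.7 -1.2  0.3]
top only [0.4298 0.3625 0.0473]
round 2 [ 0.3549 -0.4114  0.0594] 0.5326973125596837 0.24683323162288318
round 3 [ 0.3643 -0.2671  0.0652] 1.5431246051780316 0.7333179034640654
round 1 [ 0.564  -0.4209  0.0612] 1.0741090442762353 0.5549865431807789
round [ 0.4636 -0.3445 -0.0522  0.0021] [ 0.5 -0.7 -1.1  0.3 -1.   0.3  1.7 -0.2  0.2 -0.4  0.7  0.3 -0.5 -0.2]
top only [ 0.4635 -0.3451 -0.0545]
```

```bash
cat >> h.py <<'E'
def plan(pos,head,s=None):
    """tool-frame shift (cm) and turn vector to reach TCP pos, pointing down, tool y at heading head (or half-turn)"""
    from station import get_state
    s=s or get_state(); R0=R.from_rotvec(s["tcp_rot"]).as_matrix()
    best=None
    for h in (head,head+np.pi):
        y=np.array([np.cos(h),np.sin(h),0]);z=np.array([0,0,-1.]);G=np.c_[np.cross(y,z),y,z]
        w=R.from_matrix(R0.T@G).as_rotvec()
        if best is None or np.linalg.norm(w)<np.linalg.norm(best[0]): best=(w,G)
    w,G=best; d=np.array(pos)-s["position"]
    print("at",s["position"].round(4),"turn",w.round(3),"shift_now",(R0.T@d*100).round(2),"shift_after_turn",(G.T@d*100).round(2), "t",round(s["time_s"],2),"q",s["qpos"].round(2),"w",round(s["gripper_width"],4),"gf",round(float(s["grip_force"]),1),"F",s["ft_force"].round(1))
    return G
E
python3 -c "
from h import *
print(plan((.4237,-.0311,.16),.1045))"
```

```text
at [0.2569 0.5964 0.2258] turn [-2.00e-03  1.00e-03  1.06e+00] shift_now [-40.14 -51.02   6.67] shift_after_turn [-64.14  10.04   6.58] t 0.1 q [-0.9   0.5  -0.43  1.55  0.22  1.14 -0.21] w 0.0919 gf 0.0 F [ 0.3  0.6 -0.1]
[[-0.10430991  0.99454484  0.        ]
 [ 0.99454484  0.10430991  0.        ]
 [ 0.          0.         -1.        ]]
```

Emit:
play_rows(moves=[0, 0, 0, 0, 0, 0.177, -0.35, 0, 0, 0, 0, 0, 0.177, -0.35, 0, 0, 0, 0, 0, 0.177, -0.35, 0, 0, 0, 0, 0, 0.177, -0.35, 0, 0, 0, 0, 0, 0.177, -0.35, 0, 0, 0, 0, 0, 0.175, -0.35, -5.3, 0.8, 0, 0, 0, 0, -0.35, -5.3, 0.8, 0, 0, 0, 0, -0.35, -5.3, 0.8, 0, 0, 0, 0, -0.35, -5.3, 0.8, 0, 0, 0, 0, -0.35, -5.3, 0.8, 0, 0, 0, 0, -0.35, -5.3, 0.8, 0, 0, 0, 0, -0.35])

```text
time_s: 1.6
position: [0.338, 0.2837, 0.2265]
tcp_rot: [-2.103, -2.334, 0.0]
ft_force: [1.1, -0.8, -0.3]
gripper_width: 0.0301
grip_force: 0.0
```

Emit:
play_rows(moves=[-5.3, 0.8, 0, 0, 0, 0, -0.35, -5.3, 0.8, 0, 0, 0, 0, -0.35, -5.3, 0.8, 0, 0, 0, 0, -0.35, -5.3, 0.8, 0, 0, 0, 0, -0.35, -5.3, 0.8, 0, 0, 0, 0, -0.35, -5.3, 0.8, 0, 0, 0, 0, -0.35, 0, 0, 0, 0, 0, 0, -0.35, 0, 0, 0, 0, 0, 0, -0.35])

```text
time_s: 2.6
position: [0.4182, -0.0252, 0.2264]
tcp_rot: [-2.103, -2.333, 0.001]
ft_force: [0.4, 1.2, -0.5]
gripper_width: 0.0299
grip_force: 0.0
```

```bash
python3 - <<'E'
from h import *
from station import *
plan((.4237,-.0311,.062),.1045)
d=snapshot("wrist");np.savez("w1.npz",**d);cv2.imwrite("pics/w1.png",d["img"][:,:,::-1]);print(d["camera_matrix"],d["camera_from_world"])
E
```

```text
at [ 0.4182 -0.0252  0.2264] turn [-0.001 -0.    -0.001] shift_now [-0.66  0.5  16.44] shift_after_turn [-0.65  0.48 16.44] t 2.6 q [-0.25  0.05  0.25  2.11 -0.02  0.98  0.12] w 0.0299 gf 0.0 F [ 0.4  1.2 -0.5]
[[309.70691629   0.         320.99511245]
 [  0.         309.70691629 200.90518989]
 [  0.           0.           1.        ]] [[ 9.94641844e-01  1.03379727e-01  4.83357422e-04 -4.15350545e-01]
 [-9.96524470e-02  9.60004133e-01 -2.61651398e-01  9.75947155e-02]
 [-2.75134751e-02  2.60201261e-01  9.65162324e-01 -3.71143443e-01]
 [ 0.00000000e+00  0.00000000e+00  0.00000000e+00  1.00000000e+00]]
```

View pics/w1.png

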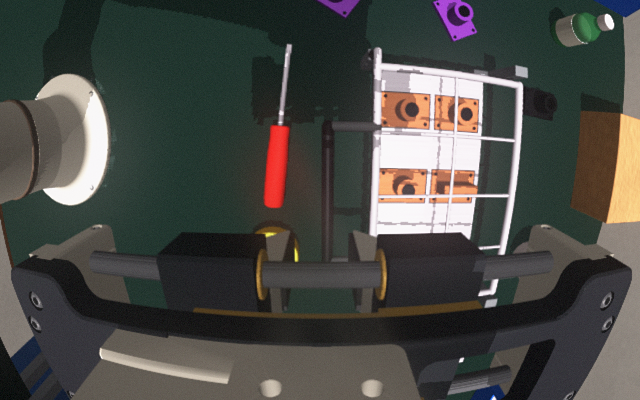

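The wrist view shows the handle bar at about column 327, running down from (327,125) and centred between the half-open fingers. The front wire is at about column 377. I'll check this ray against the die model to get the handle height.

```bash
cat >> h.py <<'E'
def wproj(d,X):
    K,T=d["camera_matrix"],d["camera_from_world"]; p=T[:3,:3]@X+T[:3,3]; v=np.array([p[0],-p[1],-p[2]])
    r=np.hypot(v[0],v[1]);th=np.arctan2(r,v[2]); return K[:2,2]+K[0,0]*th*v[:2]/r
DIE=pose2(.5475,-.0181,.1045)
def die(x,y,z): return (DIE@[x,y,z,1])[:3]
E
python3 - <<'E'
from h import *
d=np.load("w1.npz")
for a in (0,.04,.07):
    c,s=np.cos(a),np.sin(a)
    print(a,[wproj(d,die(.0955-r*c,y,.072+r*s)).round(1) for r,y in((.22,.07),(.22,0),(.172,.146),(.172,.09))])
print([wproj(d,die(x,y,.056)).round(1) for x,y in((-.033,.09),(.033,.09),(-.033,0))])
E
```

```text
0 [array([323.8, 126.5]), array([323.8, 194.5]), array([371.7,  53.3]), array([371.7, 107.4])]
0.04 [array([324.1, 126.7]), array([324. , 196.6]), array([373.,  52.]), array([373. , 107.2])]
0.07 [array([324.5, 126.9]), array([324.5, 198.2]), array([374.1,  50.9]), array([374.2, 107. ])]
[array([408.9, 109.7]), array([463.7, 113.7]), array([405.6, 191.1])]
```

Emit:
play_rows(moves=[-0.65, 0.65, 0, 0, 0, 0, -0.35, 0, 0, 5, 0, 0, 0, -0.35, 0, 0, 5, 0, 0, 0, -0.35, 0, 0, 3, 0, 0, 0, -0.35, 0, 0, 2, 0, 0, 0, -0.35, 0, 0, 1.6, 0, 0, 0, -0.35, 0, 0, 0, 0, 0, 0, -0.35, 0, 0, 0, 0, 0, 0, -1, 0, 0, 0, 0, 0, 0, -1, 0, 0, 0, 0, 0, 0, -1, 0, 0, 0, 0, 0, 0, -1])

```text
time_s: 4.03
position: [0.4249, -0.0314, 0.0608]
tcp_rot: [-2.102, -2.333, 0.001]
ft_force: [-3.3, -0.6, 0.4]
gripper_width: 0.0114
grip_force: 30.0
```

```bash
python3 - <<'E'
from h import *
from station import *
plan((.4257,-.0311,.060),.1045)
d=snapshot("wrist");np.savez("w2.npz",**d)
e=snapshot("scene")["img"][:,:,::-1]
C=np.zeros((600,800,3),np.uint8);C[:400,:640]=d["img"][:,:,::-1];C[400:600,:400]=cv2.resize(e[130:230,250:450],None,fx=2,fy=2);cv2.imwrite("pics/w2.png",C)
E
```

```text
at [ 0.4249 -0.0314  0.0608] turn [-0.001 -0.    -0.001] shift_now [0.02 0.08 0.08] shift_after_turn [0.02 0.08 0.08] t 4.03 q [-0.19  0.36  0.23  2.23 -0.15  0.57  0.25] w 0.0114 gf 30.0 F [-3.3 -0.6  0.4]
```

View pics/w2.png

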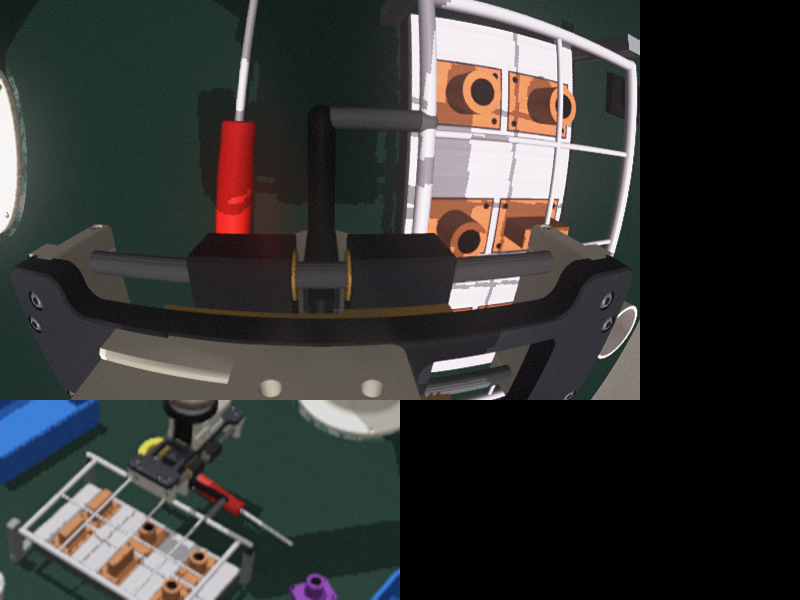

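The handle is gripped (width 11.4 mm); its end is at (321,110) in the wrist view. Next I'll get its height from the two wrist positions and compute the arc.

```bash
python3 - <<'E'
from h import *
d1=np.load("w1.npz");d2=np.load("w2.npz")
r=least_squares(lambda X:np.r_[wproj(d1,X)-[327,125],wproj(d2,X)-[321,110]],[.42,.04,.08]);print(r.x,r.fun)
r=least_squares(lambda X:np.r_[wproj(d1,X)-[410,108],wproj(d2,X)-[484,92]],[.5,.07,.06]);print("neck B",r.x,r.fun)
r=least_squares(lambda X:np.r_[wproj(d1,X)-[406,188],wproj(d2,X)-[468,240]],[.5,.07,.06]);print("neck C",r.x,r.fun)
# arc, tool y=+die x, tool z = down
for n in (24,):
    th=np.linspace(0,1.97,n+1);p=22*np.c_[-np.cos(th),-np.sin(th)];print(np.diff(p,axis=0).round(2).tolist())
E
```

```text
[0.41902265 0.04203458 0.13078129] [ 1.20478435 -0.65869935 -0.41377256  0.2286778 ]
neck B [0.5045164  0.06790343 0.06421399] [ 0.38022742  1.42593965 -0.16905961 -0.74048509]
neck C [ 0.51226738 -0.01695648  0.06291851] [-0.19243812  0.24057569  0.10855591 -0.12598534]
[[0.07, -1.8], [0.22, -1.79], [0.37, -1.77], [0.51, -1.73], [0.65, -1.68], [0.79, -1.62], [0.92, -1.55], [1.04, -1.47], [1.16, -1.38], [1.27, -1.28], [1.37, -1.18], [1.46, -1.06], [1.54, -0.94], [1.62, -0.81], [1.68, -0.67], [1.73, -0.53], [1.76, -0.39], [1.79, -0.24], [1.8, -0.09], [1.8, 0.05], [1.79, 0.2], [1.77, 0.35], [1.74, 0.49], [1.69, 0.63]]
```

Emit:
play_rows(moves=[0, 0.07, -1.8, 0, 0, 0, -1, 0, 0.22, -1.79, 0, 0, 0, -1, 0, 0.37, -1.77, 0, 0, 0, -1, 0, 0.51, -1.73, 0, 0, 0, -1, 0, 0.65, -1.68, 0, 0, 0, -1, 0, 0.79, -1.62, 0, 0, 0, -1, 0, 0.92, -1.55, 0, 0, 0, -1, 0, 1.04, -1.47, 0, 0, 0, -1])

```text
time_s: 5.12
position: [0.4785, -0.026, 0.1963]
tcp_rot: [2.095, 2.326, 0.015]
ft_force: [23.0, 0.7, -26.1]
gripper_width: 0.011
grip_force: 30.0
```

Pulled 8 mm inward, so the guard started at about 0.04 rad and is now at about 0.72. I'll correct the radius and recompute the arc.

```bash
python3 -c "
import numpy as np
th=np.linspace(.717,1.95,17);p=22*np.c_[-np.cos(th),-np.sin(th)];print(np.diff(p,axis=0).round(2).tolist())"
```

```text
[[1.16, -1.23], [1.25, -1.14], [1.34, -1.04], [1.41, -0.93], [1.48, -0.82], [1.54, -0.71], [1.59, -0.59], [1.63, -0.46], [1.66, -0.33], [1.68, -0.21], [1.69, -0.08], [1.69, 0.05], [1.68, 0.19], [1.67, 0.31], [1.64, 0.44], [1.6, 0.57]]
```

Emit:
play_rows(moves=[0, 0.7, 0, 0, 0, 0, -1, 0, 0.1, 0, 0, 0, 0, -1])

```text
time_s: 5.38
position: [0.4775, -0.0261, 0.1948]
tcp_rot: [-2.101, -2.331, 0.004]
ft_force: [-9.3, -0.6, 8.6]
gripper_width: 0.011
grip_force: 30.0
```

Emit:
play_rows(moves=[0, 1.0, -1.23, 0, 0, 0, -1, 0, 1.25, -1.14, 0, 0, 0, -1, 0, 1.34, -1.04, 0, 0, 0, -1, 0, 1.41, -0.93, 0, 0, 0, -1, 0, 1.48, -0.82, 0, 0, 0, -1])

```text
time_s: 6.0
position: [0.5428, -0.0196, 0.2476]
tcp_rot: [-2.102, -2.332, 0.003]
ft_force: [-7.4, -1.5, 5.5]
gripper_width: 0.0107
grip_force: 30.0
```

Emit:
play_rows(moves=[0, 1.54, -0.71, 0, 0, 0, -1, 0, 1.59, -0.59, 0, 0, 0, -1, 0, 1.63, -0.46, 0, 0, 0, -1, 0, 1.66, -0.33, 0, 0, 0, -1, 0, 1.68, -0.21, 0, 0, 0, -1, 0, 1.69, -0.08, 0, 0, 0, -1])

```text
time_s: 6.75
position: [0.6418, -0.0099, 0.2711]
tcp_rot: [2.103, 2.333, -0.001]
ft_force: [-2.5, -2.5, 3.5]
gripper_width: 0.011
grip_force: 30.0
```

Emit:
play_rows(moves=[0, 1.69, 0.05, 0, 0, 0, -1, 0, 1.68, 0.19, 0, 0, 0, -1, 0, 1.3, 0.25, 0, 0, 0, -1, 0, 1.0, 0.25, 0, 0, 0, -1, 0, 0.6, 0.15, 0, 0, 0, -1, 0, 0, 0, 0, 0, 0, -1])

```text
time_s: 7.5
position: [0.7046, -0.0035, 0.2615]
tcp_rot: [2.102, 2.331, 0.001]
ft_force: [1.9, -5.2, 0.6]
gripper_width: 0.0108
grip_force: 30.0
```

Emit:
play_rows(moves=[0, 0.6, 0.2, 0, 0, 0, -1, 0, 0.6, 0.2, 0, 0, 0, -1, 0, 0.5, 0.2, 0, 0, 0, -1, 0, 0.5, 0.2, 0, 0, 0, -1, 0, 0, 0, 0, 0, 0, -1, 0, 0, 0, 0, 0, 0, -1])

```text
time_s: 8.25
position: [0.7245, -0.0015, 0.254]
tcp_rot: [-2.104, -2.333, 0.003]
ft_force: [-4.3, -5.5, 6.1]
gripper_width: 0.011
grip_force: 30.0
```

Emit:
play_rows(moves=[0, 0.5, 0.2, 0, 0, 0, -1, 0, 0, 0, 0, 0, 0, -1])

```text
time_s: 8.5
position: [0.7246, -0.0015, 0.2539]
tcp_rot: [-2.1, -2.326, 0.013]
ft_force: [-24.3, -5.2, 22.5]
gripper_width: 0.0111
grip_force: 30.0
```

The guard is at its stop (reaction 24 N, position matches 1.95 rad). I'll ease off, release and lift.

Emit:
play_rows(moves=[0, -0.5, -0.2, 0, 0, 0, -1, 0, 0, 0, 0, 0, 0, -0.4, 0, 0, 0, 0, 0, 0, -0.4, 0, 0, -2, 0, 0, 0, -0.4, 0, 0, -3, 0, 0, 0, -0.4, 0, 0, -3, 0, 0, 0, -0.4, 0, -5, 0, 0, 0, 0, -0.3, 0, -5, 0, 0, 0, 0, -0.2, 0, -5, 0, 0, 0, 0, 0, 0, 0, 0, 0, 0, 0, 0])

```text
time_s: 9.75
position: [0.5732, -0.0161, 0.3348]
tcp_rot: [-2.103, -2.332, -0.001]
ft_force: [1.1, -0.6, 0.4]
gripper_width: 0.0454
grip_force: 0.0
```

```bash
python3 - <<'E'
from h import *
from station import *
for h in (.1045-np.pi/2,): plan([*die(.033,.09,0)[:2],.15],h)
for n in ("top","scene"):
    d=snapshot(n);cv2.imwrite(f"pics/{n}1.png",d["img"][:,:,::-1])
a=cv2.imread("pics/top1.png");b=cv2.imread("pics/scene1.png")
C=np.zeros((600,800,3),np.uint8)
z=lambda i,f:cv2.resize(i,None,fx=f,fy=f,interpolation=cv2.INTER_CUBIC)
C[:300,:800]=z(a[150:300,130:530],2);C[300:600,:800]=z(b[100:250,190:590],2);cv2.imwrite("pics/c4.png",C)
E
```

```text
at [ 0.5732 -0.0161  0.3348] turn [-1.00e-03 -1.00e-03  1.57e+00] shift_now [ 9.04  0.72 18.5 ] shift_after_turn [ 0.73 -9.06 18.48] t 9.75 q [-0.25  0.25  0.28  1.63 -0.07  1.27  0.15] w 0.0454 gf 0.0 F [ 1.1 -0.6  0.4]
```

View pics/c4.png

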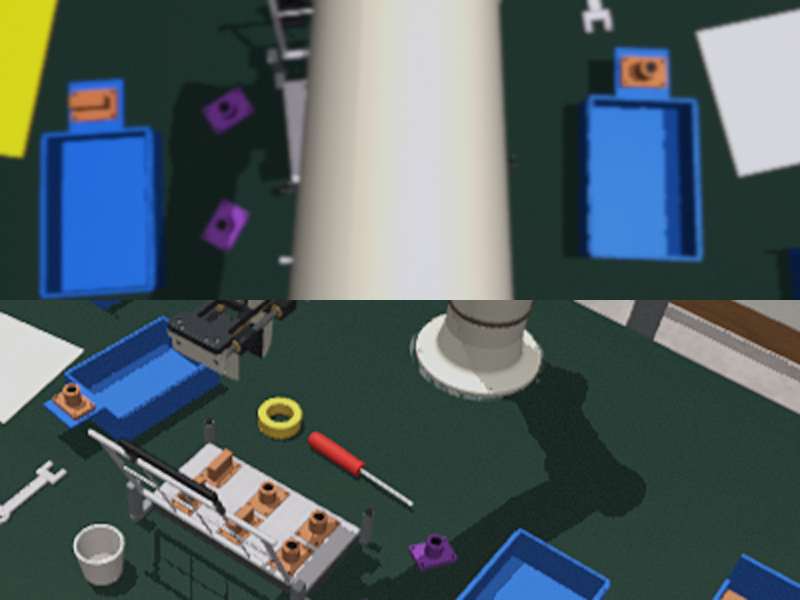

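The guard stays up and both bins are where they were. Now the first plate, round far-left.

Emit:
play_rows(moves=[0, 0, 0, 0, 0, 0.1745, 0.1, 0, 0, 0, 0, 0, 0.1745, 0.1, 0, 0, 0, 0, 0, 0.1745, 0.1, 0, 0, 0, 0, 0, 0.1745, 0.1, 0, 0, 0, 0, 0, 0.1745, 0.1, 0, 0, 0, 0, 0, 0.1745, 0.1, 0, 0, 0, 0, 0, 0.1745, 0.1, 0, 0, 0, 0, 0, 0.1745, 0.1, 0, 0, 0, 0, 0, 0.1745, 0.1, 0.4, -4.5, 0, 0, 0, 0, 0.1, 0.3, -4.5, 0, 0, 0, 0, 0.1, 0, 0, 0, 0, 0, 0, 0.1])

```text
time_s: 11.35
position: [0.5749, 0.081, 0.3334]
tcp_rot: [-3.135, -0.178, -0.001]
ft_force: [0.1, -0.2, -0.3]
gripper_width: 0.0506
grip_force: 0.0
```

Emit:
play_rows(moves=[0, 0, 5, 0, 0, 0, 0.1, 0, 0, 5, 0, 0, 0, 0.1, 0, 0, 5, 0, 0, 0, 0.1, 0, 0, 3, 0, 0, 0, 0.1, 0, 0, 5, 0, 0, 0, 0.1, 0, 0, 0, 0, 0, 0, 0.1])

```text
time_s: 12.1
position: [0.5716, 0.0738, 0.0999]
tcp_rot: [3.135, 0.164, -0.012]
ft_force: [-0.2, -0.8, 0.3]
gripper_width: 0.0507
grip_force: 0.0
```

```bash
python3 - <<'E'
from h import *
from station import *
plan([*die(.033,.09,0)[:2],.033],.1045-np.pi/2)
d=snapshot("wrist");np.savez("w3.npz",**d);cv2.imwrite("pics/w3.png",d["img"][:,:,::-1])
for x,y in((.033,.09),(.033,0),(-.033,0),(-.033,.09)): print(wproj(d,die(x,y,.056)).round(1))
E
```

```text
at [0.5716 0.0738 0.0999] turn [ 0.002  0.007 -0.   ] shift_now [-0.   -0.12  6.69] shift_after_turn [-0.05 -0.11  6.69] t 12.1 q [-0.48  0.52  0.39  1.86 -0.26  0.82 -1.42] w 0.0507 gf 0.0 F [-0.2 -0.8  0.3]
[320.6 225.8]
[444.1 224.3]
[431.9 300.6]
[320.7 305.2]
```

View pics/w3.png

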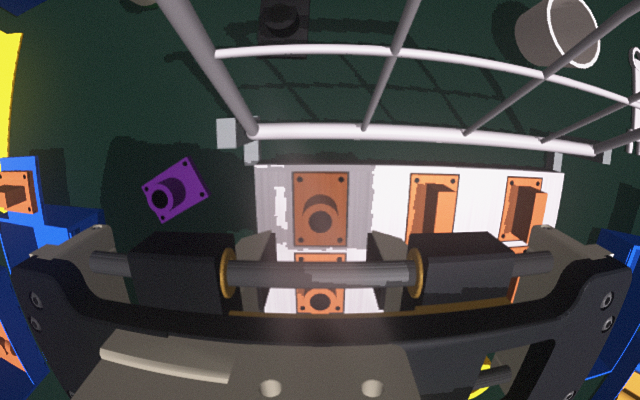

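The neck top is at (320,218), about 8 px above my prediction. I'll solve the neck position from all views together.

```bash
python3 - <<'E'
from h import *
np.set_printoptions(precision=4,suppress=True)
d={i:np.load(f"w{i}.npz") for i in (1,2,3)}
ct=lambda p:np.array(p)/5-.4+[255,150]
cs=lambda p:np.array(p)/5-.4+[245,145]
o={"A":[("top",ct((178,250))),("scene",cs((456,387))),(1,(466,113)),(2,(563,106)),(3,(320,217))],
"B":[("top",ct((190,372))),("scene",cs((522,315))),(1,(410,108)),(2,(483,92)),(3,(320,300))]}
f=lambda k,X: proj(k,X)[0] if isinstance(k,str) else wproj(d[k],X)
for n,L in o.items():
    for sel in (L,L[:2],L[2:]):
        r=least_squares(lambda X:np.concatenate([f(k,X)-p for k,p in sel]),[.55,.07,.06]);print(n,r.x,r.fun.round(1))
X=die(.033,.09,.056)
for e in np.eye(3)*.003: print(wproj(d[3],X+e)-wproj(d[3],X))
E
```

```text
A [0.5757 0.076  0.0536] [-0.7 -1.2 -1.3  2.2  0.5  0.5 -0.3  0.1 -0.3  1. ]
A [0.571  0.0748 0.0583] [-0.3  0.2 -0.4 -0.1]
A [0.5761 0.0761 0.053 ] [ 0.6  0.5 -0.3  0.1 -0.4  0.2]
B [0.5086 0.0691 0.0549] [-0.4 -0.6 -0.6  1.5  1.6  1.1 -0.9 -0.3 -0.3  0.8]
B [0.5061 0.0681 0.0589] [-0.2  0.1 -0.2 -0. ]
B [0.5088 0.0692 0.0545] [ 1.7  1.1 -0.8 -0.3 -0.4  0.3]
[ 0.4524 -4.0776]
[-4.3275 -0.4223]
[0.0064 1.5122]
```

Emit:
play_rows(moves=[0.35, -0.2, 3, 0, 0, 0, 0.1, 0, 0, 2.5, 0, 0, 0, 0.1, 0, 0, 1.1, 0, 0, 0, 0.1, 0, 0, 0, 0, 0, 0, 0.1, 0, 0, 0, 0, 0, 0, -1, 0, 0, 0, 0, 0, 0, -1, 0, 0, 0, 0, 0, 0, -1])

```text
time_s: 13.02
position: [0.5775, 0.0766, 0.038]
tcp_rot: [3.137, 0.164, 0.002]
ft_force: [0.1, -3.1, 0.8]
gripper_width: 0.0253
grip_force: 30.3
```

Emit:
play_rows(moves=[-0.1, 0, 0, 0, 0, 0, -0.2, 0, 0, 0.5, 0, 0, 0, -0.2, 0, 0, 0, 0, 0, 0, -1, 0, 0, 0, 0, 0, 0, -1, 0, 0, 0, 0, 0, 0, -1, 0, 0, -1, 0, 0, 0, -1, 0, 0, -2, 0, 0, 0, -1, 0, 0, -3, 0, 0, 0, -1, 0, 0, 0, 0, 0, 0, -1])

```text
time_s: 14.15
position: [0.5788, 0.0774, 0.0963]
tcp_rot: [-3.136, -0.164, -0.011]
ft_force: [-0.1, 0.3, -1.2]
gripper_width: 0.0256
grip_force: 3.0
```

```bash
sed -i 's/^DIE=.*/DIE=pose2(.551,-.0171,.1045)/' h.py; cat >> h.py <<'E'
BAR=np.array([.4295,.363,.045]);RND=np.array([.4636,-.345,-.053])
def binmask(img):
    hsv=cv2.cvtColor(img,cv2.COLOR_RGB2HSV); return cv2.inRange(hsv,(95,120,60),(125,255,255))
def seebins(img):
    m=binmask(img);out={}
    for n,b in (("bar",BAR),("round",RND)):
        w=np.zeros_like(m);u=proj("top",[b[0]+.03,b[1],.05])[0].astype(int);cv2.circle(w,tuple(int(i) for i in u),85,255,-1)
        cs=cv2.findContours(m&w,cv2.RETR_EXTERNAL,cv2.CHAIN_APPROX_NONE)[0];c=max(cs,key=cv2.contourArea)
        h=cv2.convexHull(c);(cx,cy),sz,a=cv2.minAreaRect(c);out[n]=(round(cx,1),round(cy,1),np.round(sz,1),round(a,1),cv2.contourArea(h))
    return out
E
python3 - <<'E'
from h import *
from station import *
print(seebins(cv2.imread("pics/top0.png")[:,:,::-1]))
print(seebins(cv2.imread("pics/top1.png")[:,:,::-1]))
print(seebins(snapshot("top")["img"]))
T=pose2(*RND);t=(T@[-.066,0,0,1])[:3];plan([*t[:2],.16],RND[2]-np.pi/2)
E
```

```text
{'bar': (179.5, 243.8, array([111.3,  65.2]), 88.8, 6435.0), 'round': (450.5, 226.5, array([109.,  63.]), 90.0, 6143.5)}
{'bar': (180.5, 244.0, array([112.,  63.]), 90.0, 6267.0), 'round': (451.0, 226.5, array([109.,  62.]), 90.0, 6046.5)}
{'bar': (169.5, 248.0, array([112.1,  64.1]), 88.0, 6090.5), 'round': (451.0, 226.5, array([109.,  62.]), 90.0, 6067.0)}
at [0.5775 0.0774 0.0947] turn [-0.001 -0.004  0.158] shift_now [-22.23  39.77  -6.66] shift_after_turn [-15.74  42.78  -6.53] t 14.2 q [-0.48  0.53  0.38  1.85 -0.27  0.8  -1.42] w 0.0252 gf 30.0 F [ 0.8 -1.1 -1.4]
```

The grip dipped to 3 N and recovered; the width is still 25 mm, so the plate is held. The bar bin has been knocked about 2.6 cm in +y; I'll re-measure it later. Now carry this plate to the round bin.

Emit:
play_rows(moves=[0, 0, -5, 0, 0, 0, -1, 0, 0, -5, 0, 0, 0.158, -1, -1.97, 5.35, 0, 0, 0, 0, -1, -1.97, 5.35, 0, 0, 0, 0, -1, -1.97, 5.35, 0, 0, 0, 0, -1, -1.97, 5.35, 0, 0, 0, 0, -1, -1.97, 5.35, 0, 0, 0, 0, -1, -1.97, 5.35, 0, 0, 0, 0, -1, -1.97, 5.35, 0, 0, 0, 0, -1, -1.97, 5.35, 0, 0, 0, 0, -1, 0, 0, 0, 0, 0, 0, -1, 0, 0, 5, 0, 0, 0, -1])

```text
time_s: 15.7
position: [0.3984, -0.3442, 0.1445]
tcp_rot: [3.137, -0.086, 0.011]
ft_force: [0.7, 0.2, -1.9]
gripper_width: 0.0249
grip_force: 30.0
```

```bash
python3 - <<'E'
from h import *
from station import *
d=snapshot("top")["img"];cv2.imwrite("pics/t2.png",d[:,:,::-1]);print(seebins(d))
w=snapshot("wrist");s=snapshot("scene")["img"]
T=pose2(*RND);t=(T@[-.066,0,0,1])[:3];plan([*t[:2],.03],RND[2]-np.pi/2)
C=np.zeros((600,800,3),np.uint8);C[:400,:640]=w["img"][:,:,::-1];C[400:600,:400]=cv2.resize(s[80:180,170:370],None,fx=2,fy=2)[:,:,::-1];C[400:,400:]=cv2.resize(d[180:305,100:350],(400,200))[:,:,::-1];cv2.imwrite("pics/w4.png",C)
E
```

```text
{'bar': (169.1, 247.7, array([111.3,  65.7]), 86.4, 6467.0), 'round': (450.0, 226.0, array([108.,  62.]), 90.0, 5163.5)}
at [ 0.394  -0.3395  0.1402] turn [-0.004  0.006  0.   ] shift_now [ 0.45  0.22 11.02] shift_after_turn [ 0.38  0.18 11.02] t 15.85 q [ 0.15  0.41  0.63  1.98 -0.31  0.86 -0.68] w 0.0252 gf 30.0 F [-0.1 -0.2 -0.8]
```

View pics/w4.png

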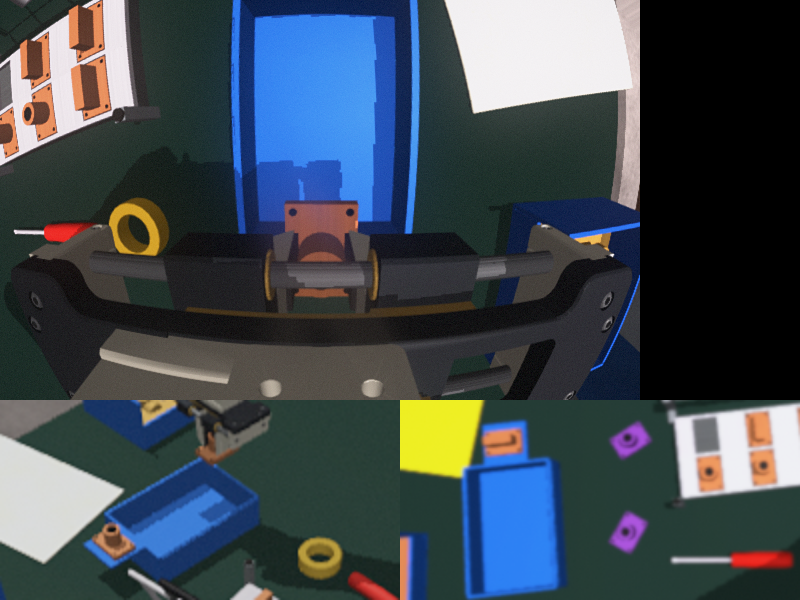

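The plate is held squarely over the near end of the round bin, with the bin centred on the gripper. Lower and release.

Emit:
play_rows(moves=[0.4, 0.1, 4, 0, 0, 0, -1, 0, 0, 4, 0, 0, 0, -1, 0, 0, 2.5, 0, 0, 0, -1, 0, 0, 1, 0, 0, 0, -1, 0, 0, 0, 0, 0, 0, -1, 0, 0, 0, 0, 0, 0, -0.1, 0, 0, 0, 0, 0, 0, -0.1, 0, 0, -5, 0, 0, 0, -0.1, 0, 0, -6, 0, 0, 0, 0.1, 0, 0, -5, 0, 0, 0, 0.1, 0, 0, 0, 0, 0, 0, 0.1])

```text
time_s: 17.23
position: [0.4021, -0.3456, 0.1921]
tcp_rot: [3.136, -0.085, 0.014]
ft_force: [0.3, 0.4, -1.1]
gripper_width: 0.0504
grip_force: 0.0
```

```bash
python3 - <<'E'
from h import *
from station import *
plan([*die(-.033,.09,0)[:2],.1],.1045-np.pi/2)
E
```

```text
at [ 0.4021 -0.3456  0.1921] turn [ 0.004 -0.008 -0.158] shift_now [  8.34 -42.01   9.12] shift_after_turn [ 14.94 -40.12   9.21] t 17.23 q [ 0.1   0.34  0.68  1.92 -0.27  0.95 -0.72] w 0.0504 gf 0.0 F [ 0.3  0.4 -1.1]
```

Emit:
play_rows(moves=[0, 0, 0, 0, 0, -0.158, 0.1, 1.87, -5.01, 0, 0, 0, 0, 0.1, 1.87, -5.01, 0, 0, 0, 0, 0.1, 1.87, -5.01, 0, 0, 0, 0, 0.1, 1.87, -5.01, 0, 0, 0, 0, 0.1, 1.87, -5.01, 0, 0, 0, 0, 0.1, 1.87, -5.01, 0, 0, 0, 0, 0.1, 1.87, -5.01, 0, 0, 0, 0, 0.1, 1.87, -5.01, 0, 0, 0, 0, 0.1, 0, 0, 5, 0, 0, 0, 0.1, 0, 0, 4, 0, 0, 0, 0.1, 0, 0, 0, 0, 0, 0, 0.1])

```text
time_s: 18.73
position: [0.503, 0.0702, 0.0941]
tcp_rot: [3.136, 0.164, -0.012]
ft_force: [-1.1, -1.0, 0.7]
gripper_width: 0.0501
grip_force: 0.0
```

```bash
cat >> h.py <<'E'
def copper(img):
    hsv=cv2.cvtColor(img,cv2.COLOR_RGB2HSV); return cv2.inRange(hsv,(5,110,90),(18,255,255))
E
python3 - <<'E'
from h import *
from station import *
plan([*die(-.033,.09,0)[:2],.033],.1045-np.pi/2)
d=snapshot("top")["img"];print(seebins(d))
m=copper(d);n,l,st,c=cv2.connectedComponentsWithStats(m)
for i in range(1,n):
    if 60<st[i,4] and 160<c[i][1]<300: print(c[i].round(1),st[i,4],onplane("top",c[i],.02).round(3))
E
```

```text
at [0.503  0.0702 0.0941] turn [ 0.001  0.008 -0.   ] shift_now [0.61 0.18 6.11] shift_after_turn [0.56 0.19 6.11] t 18.73 q [-0.52  0.43  0.4   2.03 -0.24  0.74 -1.44] w 0.0501 gf 0.0 F [-1.1 -1.   0.7]
{'bar': (169.7, 248.0, array([112.1,  64.6]), 88.0, 6406.5), 'round': (450.1, 226.7, array([109.8,  62.2]), 88.9, 6123.5)}
[450.7 185.9] 258 [ 0.611 -0.367]
[356.5 194.2] 264 [ 0.591 -0.106]
[324.6 195. ] 170 [ 0.59  -0.018]
[163.9 206.1] 291 [0.565 0.422]
[359.7 217.9] 270 [ 0.525 -0.113]
[330.6 223.2] 91 [ 0.512 -0.033]
[446.4 264.5] 242 [ 0.396 -0.34 ]
```

Emit:
play_rows(moves=[0.5, 0.2, 3, 0, 0, 0, 0.1, 0, 0, 2.5, 0, 0, 0, 0.1, 0, 0, 1.0, 0, 0, 0, 0.1, 0, 0, 0, 0, 0, 0, 0.1, 0, 0, 0, 0, 0, 0, -1, 0, 0, 0, 0, 0, 0, -1, 0, 0, 0, 0, 0, 0, -1])

```text
time_s: 19.65
position: [0.5123, 0.0695, 0.0329]
tcp_rot: [-3.137, -0.164, -0.002]
ft_force: [0.7, 0.1, 3.6]
gripper_width: 0.0253
grip_force: 30.5
```

Emit:
play_rows(moves=[0, 0, -1, 0, 0, 0, -1, 0, 0, -3, 0, 0, 0, -1, 0, 0, -5, 0, 0, 0, -1, 0, 0, -6, 0, 0, 0, -1, 0, 0, 0, 0, 0, 0, -1])

```text
time_s: 20.27
position: [0.5155, 0.0697, 0.1876]
tcp_rot: [-3.135, -0.163, -0.015]
ft_force: [-0.5, 0.1, -0.5]
gripper_width: 0.0255
grip_force: 30.0
```

```bash
python3 - <<'E'
from h import *
from station import *
print(seebins(snapshot("top")["img"]))
T=pose2(*RND);t=(T@[-.003,0,0,1])[:3];plan([*t[:2],.024],RND[2]-np.pi/2)
E
```

```text
{'bar': (169.4, 248.0, array([112.1,  64. ]), 87.9, 6378.5), 'round': (451.0, 226.5, array([109.,  62.]), 90.0, 6066.5)}
at [0.5135 0.0698 0.185 ] turn [-0.002 -0.005  0.157] shift_now [-9.67 40.71 15.99] shift_after_turn [-3.08 41.68 16.1 ] t 20.32 q [-0.57  0.3   0.46  1.95 -0.17  0.92 -1.5 ] w 0.0254 gf 30.0 F [-0.6 -0.  -1.8]
```

Emit:
play_rows(moves=[0, 0, 0, 0, 0, 0.157, -1, -0.39, 5.21, 0, 0, 0, 0, -1, -0.39, 5.21, 0, 0, 0, 0, -1, -0.39, 5.21, 0, 0, 0, 0, -1, -0.39, 5.21, 0, 0, 0, 0, -1, -0.39, 5.21, 0, 0, 0, 0, -1, -0.39, 5.21, 0, 0, 0, 0, -1, -0.39, 5.21, 0, 0, 0, 0, -1, -0.39, 5.21, 0, 0, 0, 0, -1, 0, 0, 5, 0, 0, 0, -1, 0, 0, 0, 0, 0, 0, -1])

```text
time_s: 21.7
position: [0.4545, -0.3429, 0.1275]
tcp_rot: [-3.135, 0.085, 0.015]
ft_force: [-0.4, 1.0, -0.3]
gripper_width: 0.0253
grip_force: 30.0
```

```bash
python3 - <<'E'
from h import *
from station import *
print(seebins(snapshot("top")["img"]))
T=pose2(*RND);t=(T@[-.003,0,0,1])[:3];plan([*t[:2],.024],RND[2]-np.pi/2)
E
```

```text
{'bar': (169.2, 247.7, array([111.3,  65.8]), 86.5, 6464.0), 'round': (450.0, 226.5, array([109.,  62.]), 90.0, 5999.0)}
at [ 0.4564 -0.3435  0.1298] turn [-0.003  0.006 -0.   ] shift_now [ 0.49  0.14 10.58] shift_after_turn [ 0.43  0.11 10.58] t 21.75 q [ 0.14  0.51  0.59  1.86 -0.35  0.89 -0.72] w 0.0251 gf 30.0 F [ 0.3  0.2 -0.5]
```

Emit:
play_rows(moves=[0.3, 0.1, 4, 0, 0, 0, -1, 0, 0, 4, 0, 0, 0, -1, 0, 0, 2, 0, 0, 0, -1, 0, 0, 0.5, 0, 0, 0, -1, 0, 0, 0, 0, 0, 0, -1, 0, 0, 0, 0, 0, 0, -0.1, 0, 0, 0, 0, 0, 0, -0.1, 0, 0, -5, 0, 0, 0, -0.1, 0, 0, -6, 0, 0, 0, 0.1, 0, 0, -5, 0, 0, 0, 0.1, 0, 0, 0, 0, 0, 0, 0.1])

```text
time_s: 23.12
position: [0.4642, -0.3487, 0.1925]
tcp_rot: [3.136, -0.083, 0.014]
ft_force: [0.6, 0.9, 0.5]
gripper_width: 0.0504
grip_force: 0.0
```

```bash
python3 - <<'E'
from h import *
from station import *
plan([*die(-.033,0,0)[:2],.1],.1045-np.pi/2)
E
```

```text
at [ 0.4642 -0.3487  0.1925] turn [ 0.005 -0.009 -0.157] shift_now [  3.57 -33.09   9.15] shift_after_turn [  8.79 -32.07   9.25] t 23.12 q [ 0.1   0.43  0.64  1.8  -0.31  1.   -0.76] w 0.0504 gf 0.0 F [0.6 0.9 0.5]
```

Emit:
play_rows(moves=[0, 0, 0, 0, 0, -0.157, 0.1, 1.43, -5.35, 0, 0, 0, 0, 0.1, 1.43, -5.35, 0, 0, 0, 0, 0.1, 1.43, -5.35, 0, 0, 0, 0, 0.1, 1.43, -5.35, 0, 0, 0, 0, 0.1, 1.43, -5.35, 0, 0, 0, 0, 0.1, 1.43, -5.35, 0, 0, 0, 0, 0.1, 0, 0, 5, 0, 0, 0, 0.1, 0, 0, 4, 0, 0, 0, 0.1, 0, 0, 0, 0, 0, 0, 0.1, 0, 0, 0, 0, 0, 0, 0.1])

```text
time_s: 24.5
position: [0.5141, -0.0187, 0.0982]
tcp_rot: [3.137, 0.163, 0.001]
ft_force: [0.4, 0.5, 0.2]
gripper_width: 0.0507
grip_force: 0.0
```

```bash
python3 - <<'E'
from h import *
from station import *
plan([*die(-.033,0,0)[:2],.033],.1045-np.pi/2)
d=snapshot("wrist");np.savez("w5.npz",**d)
m=copper(d["img"]);n,l,st,c=cv2.connectedComponentsWithStats(m)
for i in range(1,n):
    if st[i,4]>300: print(c[i].round(1),st[i])
for x,y in((.033,0),(.033,-.09),(-.033,0),(-.033,-.09)): print(x,y,wproj(d,die(x,y,.030)).round(1),wproj(d,die(x,y,.056)).round(1))
E
```

```text
at [ 0.5141 -0.0187  0.0982] turn [ 0.    -0.001 -0.001] shift_now [0.38 0.23 6.52] shift_after_turn [0.39 0.23 6.52] t 24.5 q [-0.39  0.44  0.46  2.02 -0.28  0.75 -1.23] w 0.0507 gf 0.0 F [0.4 0.5 0.2]
[325.4 123. ] [ 298   84   56   80 4309]
[442.4 127.6] [ 417   88   51   79 2880]
[326.1 208. ] [ 300  173   52   73 2879]
[436.9 202.8] [ 412  174   52   60 2098]
[627.  388.7] [603 372  37  28 395]
0.033 0 [325.3 122.2] [325.9 122.5]
0.033 -0.09 [443.3 126.1] [457.4 127.4]
-0.033 0 [325.1 210.1] [325.7 221. ]
-0.033 -0.09 [437.5 209.5] [449.9 219.7]
```

The base centres match the updated die model to within about 1 px. Grasp.

Emit:
play_rows(moves=[0.3, 0.2, 3, 0, 0, 0, 0.1, 0, 0, 2.5, 0, 0, 0, 0.1, 0, 0, 1.0, 0, 0, 0, 0.1, 0, 0, 0, 0, 0, 0, 0.1, 0, 0, 0, 0, 0, 0, -1, 0, 0, 0, 0, 0, 0, -1, 0, 0, 0, 0, 0, 0, -1, 0, 0, -2, 0, 0, 0, -1, 0, 0, -6, 0, 0, 0, -1, 0, 0, -6, 0, 0, 0, -1])

```text
time_s: 25.8
position: [0.5159, -0.0199, 0.1734]
tcp_rot: [3.137, 0.163, -0.003]
ft_force: [0.5, 1.1, -1.4]
gripper_width: 0.0252
grip_force: 30.0
```

```bash
python3 - <<'E'
from h import *
from station import *
print(seebins(snapshot("top")["img"]))
T=pose2(*RND);t=(T@[.06,0,0,1])[:3];plan([*t[:2],.026],RND[2]-np.pi/2)
E
```

```text
{'bar': (169.2, 247.7, array([111.5,  65.7]), 86.6, 6462.0), 'round': (450.4, 226.6, array([109.5,  62.1]), 89.2, 6118.5)}
at [ 0.521  -0.0207  0.1812] turn [-0.001 -0.01   0.156] shift_now [-3.26 32.61 15.48] shift_after_turn [ 1.99 32.69 15.52] t 25.85 q [-0.45  0.32  0.53  1.95 -0.2   0.91 -1.29] w 0.025 gf 30.0 F [ 2.2 -0.4  3.7]
```

Emit:
play_rows(moves=[0, 0, 0, 0, 0, 0.156, -1, 0.35, 5.45, 0, 0, 0, 0, -1, 0.35, 5.45, 0, 0, 0, 0, -1, 0.35, 5.45, 0, 0, 0, 0, -1, 0.35, 5.45, 0, 0, 0, 0, -1, 0.35, 5.45, 0, 0, 0, 0, -1, 0.35, 5.45, 0, 0, 0, 0, -1, 0, 0, 5, 0, 0, 0, -1, 0, 0, 0, 0, 0, 0, -1, 0, 0, 0, 0, 0, 0, -1])

```text
time_s: 27.1
position: [0.5213, -0.347, 0.1228]
tcp_rot: [-3.14, 0.08, -0.0]
ft_force: [0.2, -0.9, -0.6]
gripper_width: 0.025
grip_force: 30.0
```

```bash
python3 - <<'E'
from h import *
from station import *
print(seebins(snapshot("top")["img"]))
T=pose2(*RND);t=(T@[.06,0,0,1])[:3];plan([*t[:2],.026],RND[2]-np.pi/2)
E
```

```text
{'bar': (169.2, 247.7, array([111.4,  65.7]), 86.5, 6468.0), 'round': (429.3, 238.7, array([57.5, 73.7]), 32.0, 2767.0)}
at [ 0.5219 -0.3473  0.1236] turn [ 0.001 -0.002  0.003] shift_now [0.15 0.08 9.76] shift_after_turn [0.16 0.08 9.76] t 27.15 q [ 0.13  0.6   0.57  1.73 -0.39  0.93 -0.77] w 0.025 gf 30.0 F [ 0.8 -0.7 -1.2]
```

Emit:
play_rows(moves=[0, 0.1, 4, 0, 0, 0, -1, 0, 0, 3, 0, 0, 0, -1, 0, 0, 2, 0, 0, 0, -1, 0, 0, 0.7, 0, 0, 0, -1, 0, 0, 0, 0, 0, 0, -1, 0, 0, 0, 0, 0, 0, -0.1, 0, 0, 0, 0, 0, 0, -0.1, 0, 0, -5, 0, 0, 0, -0.1, 0, 0, -6, 0, 0, 0, 0.1, 0, 0, -6, 0, 0, 0, 0.1, 0, -5, 0, 0, 0, 0, 0.1, 0, -5, 0, 0, 0, 0, 0.1])

```text
time_s: 28.65
position: [0.5266, -0.2485, 0.1972]
tcp_rot: [3.14, -0.084, 0.006]
ft_force: [1.0, 1.4, -0.3]
gripper_width: 0.0506
grip_force: 0.0
```

Emit:
play_rows(moves=[0, -5, 0, 0, 0, 0, 0.1, 0, -5, 0, 0, 0, 0, 0.1, 0, 0, 0, 0, 0, 0, 0.1])

```text
time_s: 29.02
position: [0.5321, -0.1431, 0.1956]
tcp_rot: [-3.138, 0.069, -0.001]
ft_force: [-0.5, -0.4, 0.3]
gripper_width: 0.0508
grip_force: 0.0
```

```bash
python3 - <<'E'
from h import *
from station import *
d=snapshot("top")["img"];print(seebins(d));cv2.imwrite("pics/t3.png",d[:,:,::-1]);s=snapshot("scene")["img"]
m=copper(d);n,l,st,c=cv2.connectedComponentsWithStats(m)
for i in range(1,n):
    if 60<st[i,4] and 160<c[i][1]<300: print(c[i].round(1),st[i,4],onplane("top",c[i],.02).round(3))
plan([*die(.033,-.09,0)[:2],.1],.1045+np.pi/2)
z=lambda i,f:cv2.resize(i,None,fx=f,fy=f,interpolation=cv2.INTER_CUBIC)
C=np.zeros((600,800,3),np.uint8);C[:500,:320]=z(d[180:305,130:210],4);C[:500,325:645]=z(d[170:295,410:490],4);C[500:,:400]=s[200:300,400:][:,:240].repeat(1,0)[:, :240] if 0 else 0
cv2.imwrite("pics/c5.png",C[:500,:650,::-1])
E
```

```text
{'bar': (169.2, 247.8, array([111.5,  65.5]), 86.6, 6453.5), 'round': (460.7, 230.8, array([46. , 99.9]), 2.1, 3233.0)}
[323.7 197.9] 269 [ 0.582 -0.016]
[163.8 206.1] 290 [0.566 0.423]
[449.  221.5] 79 [ 0.512 -0.356]
[359.  220.2] 185 [ 0.519 -0.111]
[447.3 243.3] 175 [ 0.453 -0.347]
[446.4 264.4] 245 [ 0.397 -0.34 ]
at [ 0.5314 -0.1487  0.196 ] turn [ 0.    -0.001 -0.155] shift_now [ 5.93 -4.86  9.6 ] shift_after_turn [ 6.62 -3.88  9.6 ] t 29.12 q [-0.26  0.37  0.61  1.86 -0.25  0.98 -1.17] w 0.0506 gf 0.0 F [-0.2 -1.2 -0.3]
```

View pics/c5.png

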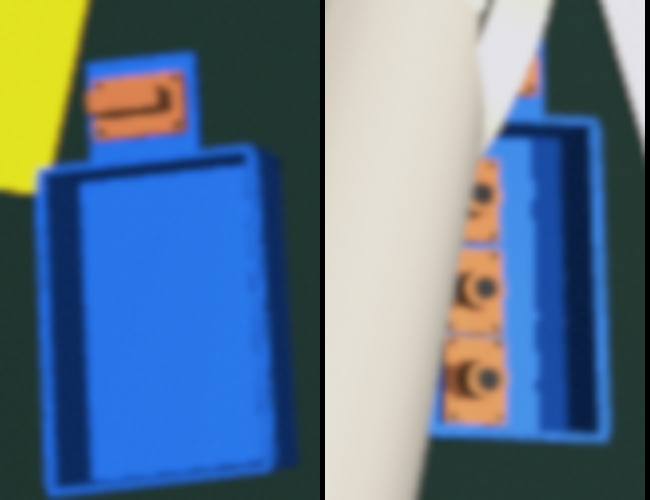

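The left crop shows the bar bin moved and turned, with rim corners at (37,167), (251,143), (275,468) and (47,494). The right crop shows all three rounds lying in the round bin. I'll refit the bar bin and go for the bars.

```bash
python3 - <<'E'
from h import *
t=np.array([(37,167),(251,143),(275,468),(47,494)])/4-.375+[130,180]
M=np.array([(105,70,60),(105,-70,60),(-105,-70,60),(-105,70,60)])/1000
def res(v):
    T=pose2(*v);return (proj("top",M@T[:3,:3].T+T[:3,3])-t).ravel()
r=least_squares(res,[.43,.39,.05]);print(r.x,r.fun.round(1))
E
sed -i 's/^BAR=np.array(\[[^]]*\])/BAR=np.array([.4295,.363,.045])/' h.py
```

```text
[0.42162355 0.38947176 0.10217845] [ 0.1 -0.   0.  -0.2 -0.9  0.1  0.8  0.1]
```

Emit:
play_rows(moves=[0, 0, 0, 0, 0, -0.155, 0.1, 3.3, -1.9, 0, 0, 0, 0, 0.1, 3.3, -1.9, 0, 0, 0, 0, 0.1, 0, 0, 5, 0, 0, 0, 0.1, 0, 0, 4, 0, 0, 0, 0.1, 0, 0, 0, 0, 0, 0, 0.1, 0, 0, 0, 0, 0, 0, 0.1])

```text
time_s: 30.0
position: [0.5937, -0.1062, 0.1068]
tcp_rot: [3.136, 0.159, 0.003]
ft_force: [-0.4, 0.9, 0.8]
gripper_width: 0.0506
grip_force: 0.0
```

```bash
python3 - <<'E'
from h import *
from station import *
plan([*die(.033,-.09,0)[:2],.033],.1045-np.pi/2)
d=snapshot("wrist");np.savez("w6.npz",**d)
m=copper(d["img"]);n,l,st,c=cv2.connectedComponentsWithStats(m)
for i in range(1,n):
    if st[i,4]>300: print(c[i].round(1),st[i])
for x,y in((.033,0),(.033,-.09),(-.033,-.09)): print(x,y,wproj(d,die(x,y,.030)).round(1),wproj(d,die(x,y,.056)).round(1))
E
```

```text
at [ 0.5937 -0.1062  0.1068] turn [ 0.001 -0.002 -0.003] shift_now [-0.03 -0.32  7.38] shift_after_turn [-0.02 -0.31  7.38] t 30.0 q [-0.24  0.57  0.5   1.8  -0.34  0.86 -1.05] w 0.0506 gf 0.0 F [-0.4  0.9  0.8]
[318.8 212.8] [ 293  177   52   75 3286]
[210.5 204.9] [ 186  178   51   67 1946]
[583.8 223. ] [567 211  40  30 550]
[318.6 300.6] [ 296  289   46   26 1084]
0.033 0 [209.5 211.9] [198.2 222. ]
0.033 -0.09 [318.1 211.9] [317.9 222.6]
-0.033 -0.09 [318.7 284.5] [318.5 300.8]
```

Emit:
play_rows(moves=[0, -0.3, 3.4, 0, 0, 0, 0.1, 0, 0, 2.8, 0, 0, 0, 0.1, 0, 0, 1.1, 0, 0, 0, 0.1, 0, 0, 0, 0, 0, 0, 0.1, 0, 0, 0, 0, 0, 0, -1, 0, 0, 0, 0, 0, 0, -1, 0, 0, 0, 0, 0, 0, -1, 0, 0, 0, 0, 0, 0, -1, 0, 0, -2, 0, 0, 0, -1, 0, 0, -6, 0, 0, 0, -1, 0, 0, -6, 0, 0, 0, -1, 0, 0, -2, 0, 0, 0, -1])

```text
time_s: 31.55
position: [0.5948, -0.1014, 0.1974]
tcp_rot: [3.137, 0.162, 0.011]
ft_force: [0.3, 0.8, -1.8]
gripper_width: 0.0137
grip_force: 30.0
```

```bash
sed -i 's/^BAR=np.array(\[[^]]*\])/BAR=np.array([.4216,.3895,.102])/' h.py; python3 - <<'E'
from h import *
from station import *
print(seebins(snapshot("top")["img"]))
T=pose2(*BAR);t=(T@[-.066,0,0,1])[:3];plan([*t[:2],.16],BAR[2]-np.pi/2)
E
```

```text
{'bar': (169.1, 247.7, array([111.4,  65.5]), 86.6, 6436.0), 'round': (451.0, 226.5, array([109.,  62.]), 90.0, 6065.0)}
at [ 0.5951 -0.1014  0.1982] turn [ 0.    -0.008  0.001] shift_now [-18.82 -50.62   3.66] shift_after_turn [-18.86 -50.6    3.82] t 31.6 q [-0.29  0.45  0.55  1.73 -0.27  1.02 -1.11] w 0.0137 gf 30.0 F [ 0.7 -0.5  0. ]
```

Emit:
play_rows(moves=[-1.886, -5.06, 0, 0, 0, 0, -1, -1.886, -5.06, 0, 0, 0, 0, -1, -1.886, -5.06, 0, 0, 0, 0, -1, -1.886, -5.06, 0, 0, 0, 0, -1, -1.886, -5.06, 0, 0, 0, 0, -1, -1.886, -5.06, 0, 0, 0, 0, -1, -1.886, -5.06, 0, 0, 0, 0, -1, -1.886, -5.06, 0, 0, 0, 0, -1, -1.886, -5.06, 0, 0, 0, 0, -1, -1.886, -5.06, 0, 0, 0, 0, -1, 0, 0, 5, 0, 0, 0, -1, 0, 0, 0, 0, 0, 0, -1])

```text
time_s: 33.1
position: [0.349, 0.3798, 0.1381]
tcp_rot: [3.129, 0.165, -0.011]
ft_force: [-0.4, -0.8, -1.0]
gripper_width: 0.0139
grip_force: 30.0
```

```bash
python3 - <<'E'
from h import *
from station import *
print(seebins(snapshot("top")["img"]))
T=pose2(*BAR);t=(T@[-.066,0,0,1])[:3];plan([*t[:2],.025],BAR[2]-np.pi/2)
d=snapshot("wrist");cv2.imwrite("pics/w7.png",d["img"][:,:,::-1]);np.savez("w7.npz",**d)
for x,y in ((.105,.07),(.105,-.07),(0,.07),(0,-.07)): print(wproj(d,(T@[x,y,.06,1])[:3]).round())
E
```

```text
{'bar': (169.5, 246.2, array([108.5,  65. ]), 86.6, 5688.0), 'round': (450.1, 226.7, array([109.8,  62.2]), 88.9, 6130.5)}
at [0.351  0.3805 0.1403] turn [0.005 0.004 0.001] shift_now [ 0.56 -0.24 11.52] shift_after_turn [ 0.51 -0.18 11.53] t 33.15 q [-1.15  0.36  0.33  1.97 -0.15  0.84 -2.21] w 0.0143 gf 30.0 F [-0.2 -0.2 -0.7]
[231.  -4.]
[408.  -4.]
[230. 122.]
[409. 122.]
```

View pics/w7.png

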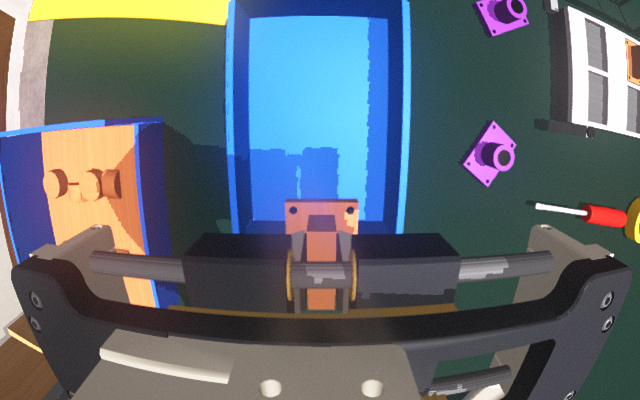

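The wrist view confirms the bar bin rim at columns 230 and 408, row 122, with the bar plate held straight. A neighbouring bin stands close on the left (wall at about column 160), so I'll check its clearance to the gripper body.

```bash
python3 - <<'E'
from h import *
print(tri((115,263),(517,290)));print(tri((113,352),(561,229)))
d=np.load("w7.npz")
for z in (.06,.08,.1,.12):
  print(z,[np.round(wproj(d,np.array([x,y,z])),0) for x,y in((.355,.47),(.355,.49),(.355,.51))])
E
```

```text
(array([0.40730311, 0.54335213, 0.03831805]), np.float64(3.70384805862176), np.float64(2.442122263478967))
(array([0.18209932, 0.53200964, 0.06635412]), np.float64(10.85411917007853), np.float64(6.337366123365634))
0.06 [array([214., 194.]), array([192., 192.]), array([171., 190.])]
0.08 [array([205., 201.]), array([182., 198.]), array([160., 196.])]
0.1 [array([196., 208.]), array([171., 205.]), array([148., 203.])]
0.12 [array([185., 217.]), array([158., 214.]), array([134., 210.])]
```

The wall is at y ≥ 0.50 and the body reaches 0.475, so it clears. Lower and release.

Emit:
play_rows(moves=[0.5, -0.2, 4, 0, 0, 0, -1, 0, 0, 4, 0, 0, 0, -1, 0, 0, 2.5, 0, 0, 0, -1, 0, 0, 1, 0, 0, 0, -1, 0, 0, 0, 0, 0, 0, -1, 0, 0, 0, 0, 0, 0, -0.3, 0, 0, 0, 0, 0, 0, -0.3, 0, 0, -5, 0, 0, 0, -0.3, 0, 0, -6, 0, 0, 0, 0.1, 0, 0, -6, 0, 0, 0, 0.1, 0, 0, 0, 0, 0, 0, 0.1])

```text
time_s: 34.58
position: [0.3603, 0.3882, 0.2035]
tcp_rot: [-3.128, -0.161, -0.011]
ft_force: [-0.0, -0.2, -0.7]
gripper_width: 0.0502
grip_force: 0.0
```

```bash
python3 - <<'E'
from h import *
from station import *
plan([*die(-.033,-.09,0)[:2],.1],.1045-np.pi/2)
E
```

```text
at [0.3603 0.3882 0.2035] turn [-0.009 -0.008 -0.001] shift_now [11.43 51.38  9.97] shift_after_turn [11.44 51.3  10.35] t 34.58 q [-1.18  0.28  0.36  1.91 -0.12  0.96 -2.23] w 0.0502 gf 0.0 F [-0.  -0.2 -0.7]
```

Emit:
play_rows(moves=[1.144, 5.13, 0, 0, 0, 0, 0.1, 1.144, 5.13, 0, 0, 0, 0, 0.1, 1.144, 5.13, 0, 0, 0, 0, 0.1, 1.144, 5.13, 0, 0, 0, 0, 0.1, 1.144, 5.13, 0, 0, 0, 0, 0.1, 1.144, 5.13, 0, 0, 0, 0, 0.1, 1.144, 5.13, 0, 0, 0, 0, 0.1, 1.144, 5.13, 0, 0, 0, 0, 0.1, 1.144, 5.13, 0, 0, 0, 0, 0.1, 1.144, 5.13, 0, 0, 0, 0, 0.1, 0, 0, 5, 0, 0, 0, 0.1, 0, 0, 4, 0, 0, 0, 0.1])

```text
time_s: 36.08
position: [0.5238, -0.1141, 0.1059]
tcp_rot: [-3.137, -0.159, 0.0]
ft_force: [-0.0, 0.8, -0.1]
gripper_width: 0.0508
grip_force: 0.0
```

Emit:
play_rows(moves=[0, 0, 0, 0, 0, 0, 0.1, 0, 0, 0, 0, 0, 0, 0.1])

```text
time_s: 36.33
position: [0.5249, -0.1135, 0.1084]
tcp_rot: [3.137, 0.162, 0.002]
ft_force: [-0.1, 0.4, 0.5]
gripper_width: 0.0506
grip_force: 0.0
```

```bash
cat > chk.py <<'E'
import sys
from h import *
from station import *
x,y=map(float,sys.argv[1:3])
plan([*die(x,y,0)[:2],.033],.1045-np.pi/2)
d=snapshot("wrist")
m=copper(d["img"]);n,l,st,c=cv2.connectedComponentsWithStats(m)
for i in range(1,n):
    if st[i,4]>800: print(c[i].round(1),st[i])
print(wproj(d,die(x,y,.030)).round(1))
t=snapshot("top")["img"];print(seebins(t));m=copper(t);n,l,st,c=cv2.connectedComponentsWithStats(m)
for i in range(1,n):
    if 60<st[i,4] and 160<c[i][1]<300: print(c[i].round(1),st[i,4],onplane("top",c[i],.02).round(3))
E
python3 chk.py -.033 -.09
```

```text
at [ 0.5249 -0.1135  0.1084] turn [ 0.    -0.001 -0.001] shift_now [ 0.3  -0.32  7.54] shift_after_turn [ 0.31 -0.32  7.54] t 36.33 q [-0.3   0.48  0.59  1.96 -0.36  0.8  -0.98] w 0.0506 gf 0.0 F [-0.1  0.4  0.5]
[205.5 127.3] [ 182   90   48   75 3038]
[596.4 161.2] [ 575  133   51   56 1174]
[319.7 210.5] [ 294  173   50   74 2969]
[318.1 207.4]
{'bar': (169.2, 247.7, array([111.3,  65.7]), 86.5, 6460.5), 'round': (450.2, 226.7, array([109.8,  62.2]), 88.9, 6099.5)}
[450.8 185.9] 258 [ 0.611 -0.367]
[322.5 197. ] 215 [ 0.585 -0.012]
[163.9 206.1] 291 [0.565 0.422]
[444.9 219.6] 232 [ 0.517 -0.345]
[445.8 242.5] 236 [ 0.455 -0.343]
[446.4 264.5] 244 [ 0.397 -0.34 ]
[175.4 283.8] 269 [0.356 0.381]
```

Emit:
play_rows(moves=[0.2, -0.3, 3.4, 0, 0, 0, 0.1, 0, 0, 2.8, 0, 0, 0, 0.1, 0, 0, 1.3, 0, 0, 0, 0.1, 0, 0, 0, 0, 0, 0, 0.1, 0, 0, 0, 0, 0, 0, -1, 0, 0, 0, 0, 0, 0, -1, 0, 0, 0, 0, 0, 0, -1, 0, 0, 0, 0, 0, 0, -1, 0, 0, -2, 0, 0, 0, -1, 0, 0, -6, 0, 0, 0, -1, 0, 0, -6, 0, 0, 0, -1, 0, 0, -2, 0, 0, 0, -1])

```text
time_s: 37.92
position: [0.528, -0.111, 0.1974]
tcp_rot: [3.137, 0.161, 0.011]
ft_force: [0.5, -0.4, -2.4]
gripper_width: 0.0139
grip_force: 30.0
```

```bash
cat > tob.py <<'E'
import sys
from h import *
from station import *
print(seebins(snapshot("top")["img"]))
T=pose2(*BAR);t=(T@[float(sys.argv[1]),0,0,1])[:3];plan([*t[:2],.025],BAR[2]-np.pi/2)
E
python3 tob.py -.003
```

```text
{'bar': (169.1, 247.7, array([111.5,  65.6]), 86.6, 6450.0), 'round': (451.0, 227.0, array([108.,  62.]), 90.0, 5652.0)}
at [ 0.5286 -0.111   0.1984] turn [ 0.001 -0.008  0.   ] shift_now [ -5.96 -50.9   17.26] shift_after_turn [ -5.84 -50.88  17.34] t 37.98 q [-0.38  0.35  0.66  1.89 -0.26  0.97 -1.07] w 0.0138 gf 30.0 F [0.7 0.2 0.2]
```

Emit:
play_rows(moves=[-0.59, -5.09, 0, 0, 0, 0, -1, -0.59, -5.09, 0, 0, 0, 0, -1, -0.59, -5.09, 0, 0, 0, 0, -1, -0.59, -5.09, 0, 0, 0, 0, -1, -0.59, -5.09, 0, 0, 0, 0, -1, -0.59, -5.09, 0, 0, 0, 0, -1, -0.59, -5.09, 0, 0, 0, 0, -1, -0.59, -5.09, 0, 0, 0, 0, -1, -0.59, -5.09, 0, 0, 0, 0, -1, -0.59, -5.09, 0, 0, 0, 0, -1, 0, 0, 5, 0, 0, 0, -1, 0, 0, 0, 0, 0, 0, -1])

```text
time_s: 39.48
position: [0.4115, 0.3878, 0.1389]
tcp_rot: [3.131, 0.164, -0.01]
ft_force: [0.2, -1.0, -0.8]
gripper_width: 0.014
grip_force: 30.0
```

```bash
python3 tob.py -.003
```

```text
{'bar': (169.3, 247.8, array([111.5,  65.6]), 86.8, 6465.0), 'round': (450.1, 226.7, array([109.8,  62.2]), 88.9, 6131.5)}
at [0.4136 0.3882 0.1411] turn [0.004 0.003 0.001] shift_now [ 0.55 -0.09 11.6 ] shift_after_turn [ 0.51 -0.05 11.61] t 39.52 q [-1.14  0.45  0.43  1.86 -0.24  0.89 -2.06] w 0.0135 gf 30.0 F [0.4 0.3 0.4]
```

Emit:
play_rows(moves=[0.4, 0, 4, 0, 0, 0, -1, 0, 0, 4, 0, 0, 0, -1, 0, 0, 2.5, 0, 0, 0, -1, 0, 0, 1, 0, 0, 0, -1, 0, 0, 0, 0, 0, 0, -1, 0, 0, 0, 0, 0, 0, -0.3, 0, 0, 0, 0, 0, 0, -0.3, 0, 0, -5, 0, 0, 0, -0.3, 0, 0, -6, 0, 0, 0, 0.1, 0, 0, -6, 0, 0, 0, 0.1, 0, 0, 0, 0, 0, 0, 0.1])

```text
time_s: 40.9
position: [0.4219, 0.3932, 0.2037]
tcp_rot: [-3.129, -0.161, -0.012]
ft_force: [0.1, -0.3, 0.3]
gripper_width: 0.0498
grip_force: 0.0
```

```bash
python3 - <<'E'
from h import *
from station import *
plan([*die(.033,0,0)[:2],.1],.1045-np.pi/2)
E
```

```text
at [0.4219 0.3932 0.2037] turn [-0.008 -0.008 -0.001] shift_now [11.83 42.22 10.11] shift_after_turn [11.86 42.15 10.37] t 40.9 q [-1.17  0.38  0.47  1.8  -0.2   1.   -2.09] w 0.0498 gf 0.0 F [ 0.1 -0.3  0.3]
```

Emit:
play_rows(moves=[1.48, 5.27, 0, 0, 0, 0, 0.1, 1.48, 5.27, 0, 0, 0, 0, 0.1, 1.48, 5.27, 0, 0, 0, 0, 0.1, 1.48, 5.27, 0, 0, 0, 0, 0.1, 1.48, 5.27, 0, 0, 0, 0, 0.1, 1.48, 5.27, 0, 0, 0, 0, 0.1, 1.48, 5.27, 0, 0, 0, 0, 0.1, 1.48, 5.27, 0, 0, 0, 0, 0.1, 0, 0, 5, 0, 0, 0, 0.1, 0, 0, 4, 0, 0, 0, 0.1, 0, 0, 0, 0, 0, 0, 0.1, 0, 0, 0, 0, 0, 0, 0.1])

```text
time_s: 42.4
position: [0.5807, -0.0167, 0.1084]
tcp_rot: [3.137, 0.162, 0.002]
ft_force: [0.0, -0.0, 1.0]
gripper_width: 0.0505
grip_force: 0.0
```

```bash
python3 chk.py .033 0
```

```text
at [ 0.5807 -0.0167  0.1084] turn [ 0.    -0.001 -0.001] shift_now [ 0.34 -0.28  7.54] shift_after_turn [ 0.35 -0.27  7.54] t 42.4 q [-0.44  0.54  0.55  1.85 -0.37  0.85 -1.17] w 0.0505 gf 0.0 F [ 0. -0.  1.]
[318.3 203.6] [ 294  172   51   74 2832]
[318.6 206.9]
{'bar': (169.9, 248.0, array([112.1,  65. ]), 88.0, 6420.0), 'round': (451.0, 226.5, array([109.,  62.]), 90.0, 6077.0)}
[450.8 185.9] 256 [ 0.611 -0.367]
[163.9 206.1] 293 [0.565 0.423]
[444.9 219.6] 232 [ 0.517 -0.345]
[445.8 242.5] 234 [ 0.455 -0.343]
[174.6 260.2] 261 [0.418 0.386]
[446.4 264.4] 245 [ 0.397 -0.34 ]
[175.4 283.9] 271 [0.356 0.381]
```

Emit:
play_rows(moves=[0.25, -0.25, 3.4, 0, 0, 0, 0.1, 0, 0, 2.8, 0, 0, 0, 0.1, 0, 0, 1.3, 0, 0, 0, 0.1, 0, 0, 0, 0, 0, 0, 0.1, 0, 0, 0, 0, 0, 0, -1, 0, 0, 0, 0, 0, 0, -1, 0, 0, 0, 0, 0, 0, -1, 0, 0, 0, 0, 0, 0, -1, 0, 0, -2, 0, 0, 0, -1, 0, 0, -6, 0, 0, 0, -1, 0, 0, -6, 0, 0, 0, -1, 0, 0, -2, 0, 0, 0, -1])

```text
time_s: 44.0
position: [0.5845, -0.0146, 0.1979]
tcp_rot: [-3.137, -0.161, -0.011]
ft_force: [0.3, 0.1, -1.9]
gripper_width: 0.0137
grip_force: 30.0
```

```bash
python3 tob.py .06
```

```text
{'bar': (169.9, 248.0, array([112.1,  64.9]), 88.0, 6393.0), 'round': (451.0, 226.5, array([109.,  62.]), 90.0, 6065.0)}
at [ 0.585  -0.0144  0.1989] turn [-0.    -0.009  0.001] shift_now [ -6.27 -41.84  17.36] shift_after_turn [ -6.14 -41.85  17.39] t 44.05 q [-0.5   0.43  0.61  1.78 -0.29  1.01 -1.24] w 0.0136 gf 30.0 F [0.5 0.7 0.6]
```

Emit:
play_rows(moves=[-0.77, -5.23, 0, 0, 0, 0, -1, -0.77, -5.23, 0, 0, 0, 0, -1, -0.77, -5.23, 0, 0, 0, 0, -1, -0.77, -5.23, 0, 0, 0, 0, -1, -0.77, -5.23, 0, 0, 0, 0, -1, -0.77, -5.23, 0, 0, 0, 0, -1, -0.77, -5.23, 0, 0, 0, 0, -1, -0.77, -5.23, 0, 0, 0, 0, -1, 0, 0, 5, 0, 0, 0, -1, 0, 0, 0, 0, 0, 0, -1])

```text
time_s: 45.3
position: [0.4741, 0.394, 0.1385]
tcp_rot: [3.131, 0.164, -0.011]
ft_force: [-0.2, -1.6, -1.5]
gripper_width: 0.014
grip_force: 30.0
```

```bash
python3 tob.py .06
```

```text
{'bar': (169.9, 259.6, array([87.5, 65.9]), 86.6, 4837.5), 'round': (450.1, 226.7, array([109.8,  62.2]), 88.9, 6130.0)}
at [0.4764 0.3941 0.1409] turn [0.004 0.004 0.001] shift_now [ 0.54 -0.14 11.59] shift_after_turn [ 0.5  -0.1  11.59] t 45.35 q [-1.09  0.55  0.48  1.73 -0.3   0.95 -1.96] w 0.0136 gf 30.0 F [-0.1 -0.6 -1.1]
```

Emit:
play_rows(moves=[0.2, 0, 4, 0, 0, 0, -1, 0, 0, 4, 0, 0, 0, -1, 0, 0, 2.5, 0, 0, 0, -1, 0, 0, 1, 0, 0, 0, -1, 0, 0, 0, 0, 0, 0, -1, 0, 0, 0, 0, 0, 0, -0.3, 0, 0, 0, 0, 0, 0, -0.3, 0, 0, -5, 0, 0, 0, -0.3, 0, 0, -6, 0, 0, 0, -0.3, 0, 0, -6, 0, 0, 0, -0.3, 0, 0, -6, 0, 0, 0, -0.3, 0, 0, -5, 0, 0, 0, -0.3])

```text
time_s: 46.85
position: [0.4801, 0.3962, 0.3111]
tcp_rot: [-3.135, -0.162, -0.004]
ft_force: [0.8, 1.1, -1.3]
gripper_width: 0.0321
grip_force: 0.0
```

```bash
python3 - <<'E'
from h import *
from station import *
plan([.7245,-.0015,.32],.1045)
E
```

```text
at [0.4801 0.3962 0.3111] turn [-0.004 -0.     1.569] shift_now [20.22 42.07 -0.94] shift_after_turn [ 42.1  -20.15  -0.89] t 46.85 q [-1.14  0.38  0.55  1.55 -0.21  1.26 -2.03] w 0.0321 gf 0.0 F [ 0.8  1.1 -1.3]
```

Emit:
play_rows(moves=[0, 0, -2, 0, 0, -0.1745, -0.4, 0, 0, 0, 0, 0, -0.1745, -0.4, 0, 0, 0, 0, 0, -0.1745, -0.4, 0, 0, 0, 0, 0, -0.1745, -0.4, 0, 0, 0, 0, 0, -0.1745, -0.4, 0, 0, 0, 0, 0, -0.1745, -0.4, 0, 0, 0, 0, 0, -0.1745, -0.4, 0, 0, 0, 0, 0, -0.1745, -0.4, 0, 0, 0, 0, 0, -0.1745, -0.4, -5.2, 0, 0, 0, 0, 0, -0.4, -5.2, 0, 0, 0, 0, 0, -0.4, -5.2, 0, 0, 0, 0, 0, -0.4])

```text
time_s: 48.35
position: [0.4959, 0.2392, 0.3282]
tcp_rot: [2.104, 2.332, 0.002]
ft_force: [0.3, -0.5, -0.0]
gripper_width: 0.0278
grip_force: 0.0
```

Emit:
play_rows(moves=[-5.2, 2, 0, 0, 0, 0, -0.4, -5.2, 3, 0, 0, 0, 0, -0.4, -5.2, 3, 0, 0, 0, 0, -0.4, -5.2, 3, 0, 0, 0, 0, -0.4, -5, 3, 0, 0, 0, 0, -0.4, 0, 3, 0, 0, 0, 0, -0.4, 0, 0, 0, 0, 0, 0, -0.4, 0, 0, 0, 0, 0, 0, -0.4])

```text
time_s: 49.35
position: [0.6909, 0.0022, 0.3274]
tcp_rot: [-2.103, -2.333, 0.0]
ft_force: [-0.5, 0.1, 0.2]
gripper_width: 0.0274
grip_force: 0.0
```

```bash
python3 - <<'E'
from h import *
from station import *
plan([.7245,-.0015,.254],.1045)
t=snapshot("top")["img"];print(seebins(t));m=copper(t);n,l,st,c=cv2.connectedComponentsWithStats(m)
for i in range(1,n):
    if 60<st[i,4] and 160<c[i][1]<300: print(c[i].round(1),st[i,4],onplane("top",c[i],.02).round(3))
w=snapshot("wrist");s=snapshot("scene")["img"]
C=np.zeros((600,800,3),np.uint8);C[:400,:640]=w["img"];C[400:600,:400]=cv2.resize(s[150:300,220:520],(400,200));C[400:,400:]=cv2.resize(t[180:305,130:330],(400,200));cv2.imwrite("pics/c6.png",C[:,:,::-1])
E
```

```text
at [0.6909 0.0022 0.3274] turn [-0.    -0.    -0.001] shift_now [-0.72  3.31  7.34] shift_after_turn [-0.72  3.31  7.34] t 49.35 q [-0.34  0.5   0.46  1.33 -0.22  1.36  0.22] w 0.0274 gf 0.0 F [-0.5  0.1  0.2]
{'bar': (169.0, 248.0, array([112.,  62.]), 90.0, 6169.5), 'round': (451.5, 226.5, array([109.,  61.]), 90.0, 5981.0)}
[450.8 185.9] 253 [ 0.611 -0.367]
[163.8 206. ] 291 [0.566 0.423]
[445.  219.6] 229 [ 0.518 -0.345]
[173.6 237.7] 260 [0.478 0.392]
[445.9 242.5] 232 [ 0.455 -0.343]
[174.6 260.2] 263 [0.418 0.386]
[446.5 264.5] 239 [ 0.397 -0.341]
[175.3 283.9] 269 [0.356 0.381]
```

View pics/c6.png

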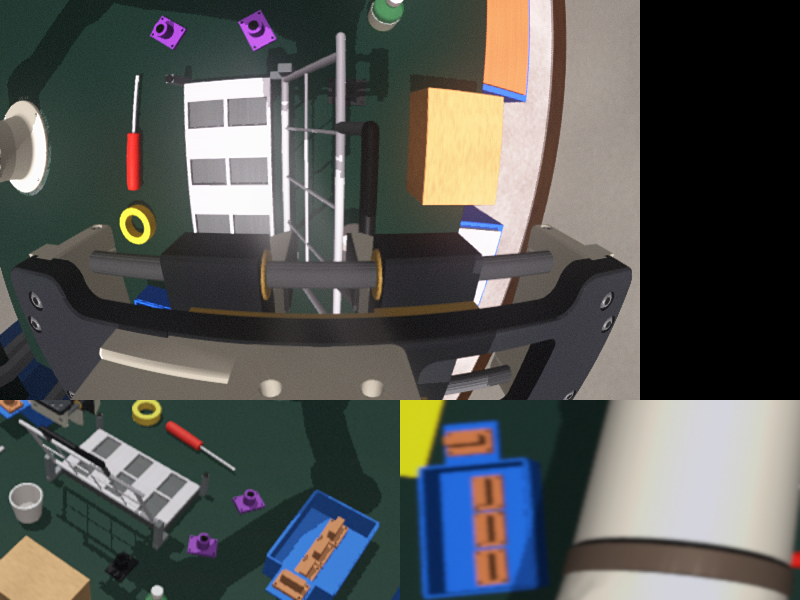

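The die is empty, and the bars and rounds are all in their bins. The guard handle is at column 370, 3.3 cm further along. Regrip it.

Emit:
play_rows(moves=[-0.7, 3.3, 0, 0, 0, 0, -0.35, 0, 0, 0, 0, 0, 0, -0.35, 0, 0, 3, 0, 0, 0, -0.35, 0, 0, 3, 0, 0, 0, -0.35, 0, 0, 1.3, 0, 0, 0, -0.35, 0, 0, 0, 0, 0, 0, -0.35, 0, 0, 0, 0, 0, 0, -1, 0, 0, 0, 0, 0, 0, -1, 0, 0, 0, 0, 0, 0, -1])

```text
time_s: 50.62
position: [0.7246, -0.002, 0.2558]
tcp_rot: [-2.104, -2.333, -0.0]
ft_force: [-4.6, -0.3, 5.8]
gripper_width: 0.011
grip_force: 30.0
```

```bash
python3 - <<'E'
from h import *
plan([.7245,-.0015,.254],.1045)
th=np.linspace(1.95,0,31);p=22*np.c_[-np.cos(th),-np.sin(th)];print(np.diff(p,axis=0).round(2).tolist())
E
```

```text
at [ 0.7246 -0.002   0.2558] turn [-0.    -0.    -0.002] shift_now [ 0.05 -0.    0.18] shift_after_turn [ 0.05 -0.    0.18] t 50.62 q [-0.31  0.61  0.45  1.32 -0.26  1.26  0.25] w 0.011 gf 30.0 F [-4.6 -0.3  5.8]
[[-1.34, -0.49], [-1.37, -0.4], [-1.4, -0.31], [-1.41, -0.22], [-1.42, -0.12], [-1.43, -0.03], [-1.43, 0.06], [-1.42, 0.15], [-1.41, 0.25], [-1.39, 0.34], [-1.36, 0.43], [-1.33, 0.51], [-1.3, 0.6], [-1.26, 0.68], [-1.21, 0.76], [-1.16, 0.84], [-1.1, 0.91], [-1.04, 0.98], [-0.97, 1.05], [-0.9, 1.11], [-0.83, 1.17], [-0.75, 1.22], [-0.67, 1.26], [-0.59, 1.3], [-0.5, 1.34], [-0.41, 1.37], [-0.32, 1.39], [-0.23, 1.41], [-0.14, 1.42], [-0.05, 1.43]]
```

Gripped. Lowering along the arc in slow steps (0.52 rad/s).

Emit:
play_rows(moves=[0, -1.34, -0.49, 0, 0, 0, -1, 0, -1.37, -0.4, 0, 0, 0, -1, 0, -1.4, -0.31, 0, 0, 0, -1, 0, -1.41, -0.22, 0, 0, 0, -1, 0, -1.42, -0.12, 0, 0, 0, -1, 0, -1.43, -0.03, 0, 0, 0, -1, 0, -1.43, 0.06, 0, 0, 0, -1, 0, -1.42, 0.15, 0, 0, 0, -1])

```text
time_s: 51.62
position: [0.6123, -0.0131, 0.2683]
tcp_rot: [-2.104, -2.333, -0.001]
ft_force: [2.3, 0.2, 1.7]
gripper_width: 0.0112
grip_force: 30.0
```

Emit:
play_rows(moves=[0, -1.41, 0.25, 0, 0, 0, -1, 0, -1.39, 0.34, 0, 0, 0, -1, 0, -1.36, 0.43, 0, 0, 0, -1, 0, -1.33, 0.51, 0, 0, 0, -1, 0, -1.3, 0.6, 0, 0, 0, -1, 0, -1.26, 0.68, 0, 0, 0, -1])

```text
time_s: 52.38
position: [0.5318, -0.0209, 0.2396]
tcp_rot: [-2.103, -2.333, -0.001]
ft_force: [1.0, 1.9, 2.1]
gripper_width: 0.0109
grip_force: 30.0
```

Emit:
play_rows(moves=[0, -1.21, 0.76, 0, 0, 0, -1, 0, -1.16, 0.84, 0, 0, 0, -1, 0, -1.1, 0.91, 0, 0, 0, -1, 0, -1.04, 0.98, 0, 0, 0, -1, 0, -0.97, 1.05, 0, 0, 0, -1, 0, -0.9, 1.11, 0, 0, 0, -1])

```text
time_s: 53.12
position: [0.469, -0.0275, 0.1825]
tcp_rot: [-2.103, -2.333, -0.0]
ft_force: [0.5, 6.0, 1.4]
gripper_width: 0.0108
grip_force: 30.0
```

```bash
python3 - <<'E'
from h import *
from station import get_state
s=get_state();p=(np.linalg.inv(DIE)@[*s["position"],1])[:3]
print(p, s["ft_force"], np.arctan2(p[2]+.0188-.072,.0955-p[0]), np.hypot(p[2]+.0188-.072,.0955-p[0]))
E
```

```text
[-0.08262686 -0.00180561  0.18249013] [0.45179197 6.02377233 1.38999849] 0.6278531714262694 0.22010250948855495
```

Radius 0.2201 m and angle 0.63 rad match the model. Continue, slower at the end.

Emit:
play_rows(moves=[0, -0.83, 1.17, 0, 0, 0, -1, 0, -0.75, 1.22, 0, 0, 0, -1, 0, -0.67, 1.26, 0, 0, 0, -1, 0, -0.59, 1.3, 0, 0, 0, -1, 0, -0.5, 1.34, 0, 0, 0, -1, 0, -0.3, 1.0, 0, 0, 0, -1, 0, -0.21, 0.9, 0, 0, 0, -1, 0, -0.15, 0.8, 0, 0, 0, -1, 0, -0.1, 0.7, 0, 0, 0, -1, 0, 0, 0, 0, 0, 0, -1])

```text
time_s: 54.38
position: [0.4275, -0.032, 0.0853]
tcp_rot: [-2.102, -2.332, 0.003]
ft_force: [0.6, 4.7, -1.2]
gripper_width: 0.0109
grip_force: 30.0
```

```bash
cat > ang.py <<'E'
from h import *
from station import get_state
s=get_state();p=(np.linalg.inv(DIE)@[*s["position"],1])[:3]
print(p, s["ft_force"], np.arctan2(p[2]+.0188-.072,.0955-p[0]), np.hypot(p[2]+.0188-.072,.0955-p[0]))
E
python3 ang.py
```

```text
[-0.12434933 -0.00189917  0.08530506] [ 0.57428074  4.67316359 -1.18886862] 0.14500712975678176 0.2221811449569088
```

Emit:
play_rows(moves=[0, -0.08, 0.7, 0, 0, 0, -1, 0, -0.06, 0.7, 0, 0, 0, -1, 0, -0.04, 0.6, 0, 0, 0, -1, 0, 0, 0.5, 0, 0, 0, -1, 0, 0, 0, 0, 0, 0, -1, 0, 0, 0, 0, 0, 0, -1])

```text
time_s: 55.12
position: [0.4248, -0.0323, 0.0604]
tcp_rot: [-2.101, -2.331, 0.004]
ft_force: [-1.8, 5.1, -1.3]
gripper_width: 0.0108
grip_force: 30.0
```

```bash
python3 ang.py
```

```text
[-0.12704317 -0.00191554  0.06044016] [-1.76619498  5.09233196 -1.34863015] 0.03252226845936117 0.22266091612408986
```

Emit:
play_rows(moves=[0, 0, 0.4, 0, 0, 0, -1, 0, 0, 0.4, 0, 0, 0, -1, 0, 0, 0, 0, 0, 0, -1])

```text
time_s: 55.5
position: [0.4246, -0.0323, 0.0523]
tcp_rot: [-2.101, -2.331, 0.005]
ft_force: [-1.2, 5.3, -1.5]
gripper_width: 0.0108
grip_force: 30.0
```

Emit:
play_rows(moves=[0, 0, 0.4, 0, 0, 0, -1, 0, 0, 0, 0, 0, 0, -1, 0, 0, 0, 0, 0, 0, -1])

```text
time_s: 55.88
position: [0.4246, -0.0323, 0.0484]
tcp_rot: [-2.101, -2.331, 0.005]
ft_force: [-1.8, 4.7, -1.8]
gripper_width: 0.0109
grip_force: 30.0
```

Emit:
play_rows(moves=[0, 0, 0.4, 0, 0, 0, -1, 0, 0, 0, 0, 0, 0, -1, 0, 0, 0.4, 0, 0, 0, -1, 0, 0, 0, 0, 0, 0, -1])

```text
time_s: 56.38
position: [0.4247, -0.0331, 0.0426]
tcp_rot: [-2.102, -2.329, 0.003]
ft_force: [-11.2, 2.1, 34.2]
gripper_width: 0.011
grip_force: 30.0
```

Firm contact (34 N), so the guard is on its rests. Release, lift clear and look.

Emit:
play_rows(moves=[0, 0, -0.15, 0, 0, 0, -1, 0, 0, 0, 0, 0, 0, -0.4, 0, 0, 0, 0, 0, 0, -0.4, 0, 0, 0, 0, 0, 0, -0.4, 0, 0, -2, 0, 0, 0, -0.4, 0, 0, -4, 0, 0, 0, -0.4, 0, 0, -5, 0, 0, 0, -0.4, 0, 0, -5, 0, 0, 0, -0.4, 0, -3, -4, 0, 0, 0, -0.4, 0, -5, -2, 0, 0, 0, -0.4])

```text
time_s: 57.62
position: [0.349, -0.0412, 0.2651]
tcp_rot: [2.102, 2.33, 0.003]
ft_force: [-1.0, 0.2, -0.4]
gripper_width: 0.0274
grip_force: 0.0
```

Emit:
play_rows(moves=[5, 0, 0, 0, 0, 0, -0.4, 5.5, 0, 0, 0, 0, 0, -0.4, 5.5, 0, 0, 0, 0, 0, -0.4, 5.5, 0, 0, 0, 0, 0, -0.4, 5, 0, 0, 0, 0, 0, -0.4, 0, 0, 0, 0, 0, 0, -0.4, 0, 0, 0, 0, 0, 0, -0.4])

```text
time_s: 58.5
position: [0.3204, 0.222, 0.2625]
tcp_rot: [2.104, 2.333, -0.002]
ft_force: [-0.7, -1.3, 0.9]
gripper_width: 0.0277
grip_force: 0.0
```

```bash
python3 - <<'E'
from h import *
from station import *
plan([.4,.2,.2],.1045)
t=snapshot("top")["img"];s=snapshot("scene")["img"]
cv2.imwrite("pics/t9.png",t[:,:,::-1]);cv2.imwrite("pics/s9.png",s[:,:,::-1])
s0=cv2.imread("pics/scene0.png")[:,:,::-1]
f=lambda i:cv2.resize(i,(400,300),interpolation=cv2.INTER_CUBIC)
C=np.vstack([np.hstack([f(s[150:255,250:390]),f(s0[150:255,250:390])]),np.hstack([f(t[150:270,250:410]),f(t[160:310,110:310])])])
cv2.imwrite("pics/c7.png",C[:,:,::-1])
for a in (0,.04,.08): print(a,[proj("scene",die(.0955-.172*np.cos(a),y,.072+.172*np.sin(a))).round(1) for y in(.148,-.148)],[proj("scene",die(.0955-.22*np.cos(a),y,.072+.22*np.sin(a))).round(1) for y in(.07,-.07)])
m=copper(t);n,l,st,c=cv2.connectedComponentsWithStats(m)
for i in range(1,n):
    if 60<st[i,4] and 160<c[i][1]<300: print(c[i].round(1),st[i,4],onplane("top",c[i],.02).round(3))
E
```

```text
at [0.3204 0.222  0.2625] turn [-0.001  0.001 -0.001] shift_now [-3.01  7.7   6.25] shift_after_turn [-3.02  7.69  6.25] t 58.5 q [-0.77 -0.05  0.09  2.12  0.01  1.07 -0.58] w 0.0277 gf 0.0 F [-0.7 -1.3  0.9]
0 [array([[374.3, 205.6]]), array([[292.7, 160. ]])] [array([[360.8, 183.2]]), array([[322.6, 162.3]])]
0.04 [array([[374.6, 204.1]]), array([[292.6, 158.4]])] [array([[361.1, 181.2]]), array([[322.6, 160.3]])]
0.08 [array([[374.7, 202.6]]), array([[292.5, 156.9]])] [array([[361.2, 179.3]]), array([[322.6, 158.4]])]
[450.8 186. ] 258 [ 0.611 -0.367]
[163.9 206.1] 290 [0.565 0.423]
[444.9 219.6] 232 [ 0.517 -0.345]
[173.6 237.7] 261 [0.478 0.392]
[445.8 242.5] 236 [ 0.455 -0.343]
[173.2 256.2] 125 [0.429 0.391]
[446.4 264.5] 243 [ 0.397 -0.34 ]
[ 70.5 295.7] 2867 [0.329 0.656]
[172.3 280.9] 106 [0.364 0.39 ]
```

View pics/c7.png

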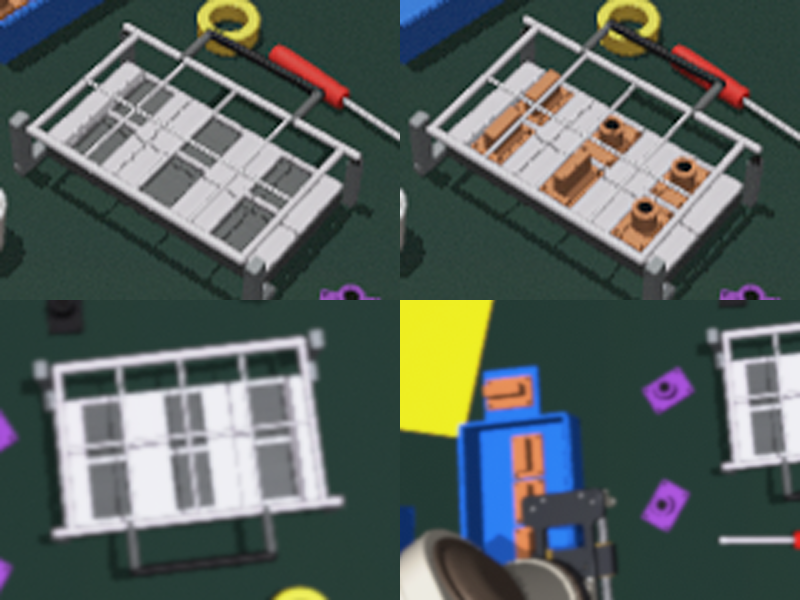

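The guard now sits lower than at the start. Its handle ends are at scene (362,184) and (322.5,163), matching the model at θ=0. The bystanders are unmoved, the plates are in their bins and the robot is clear. Handing in.

```bash
python3 -c "
from station import *
print(finish_job())"
```

```text
the job is handed in; nothing more can be done
None
```

I raised the guard to its stop, put all three round plates and all three bar plates in their matching bins, lowered the guard onto its rests and handed the job in at about 58 s; no verdict came back.

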